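# Refill the chestnut warmer for the film

### The arm

A 6-joint arm with a two-finger parallel gripper is mounted at the origin on the work surface. World frame = base frame: x ahead of the robot, y to its left, z up, the work surface at z = 0. Lengths are in m, angles in rad, forces in N, time in s.
With the tool pointing down it reaches from about 0.35 to 0.975 m from the base axis. Payload 4.9 kg.
Tool frame: the origin (TCP) lies midway between the tips of the shut fingers; the grasp point (between the pads) lies 19 mm behind it; z points along the fingers, y is the line along which they close (so a half turn about z gives the same grasp; the last joint's range is limited). The gripper opens to 85 mm and grips with 20 to 120 N. Pads are 22 mm wide; open, the fingers measure 114 mm over their backs; the gripper's body (76 mm by 85 mm) begins 54 mm behind the grasp point. The pads swing forward as they close: fully open they stand 13 mm farther back than shut.
Start: joints at [-1.372, 0.053, 1.613, -0, 1.476, -0.119], TCP at [0.195, -0.594, 0.231] pointing down, gripper open.
Joint ranges: [-3.01, 3.01], [-1.01, 2.22], [0.06, 2.58], [-1.02, 4.17], [0.09, 2.62], [-3.14, 3.14]. Speed limits (rad/s): [2.57, 2.57, 3.14, 3.14, 3.14, 3.14].

### API

Orientations are given as a unit quaternion [x, y, z, w].
In Python, from cell import env gives the robot as it stands. The module is installed in compiled form; this text tells all that it offers.
- The arm moves only by the tool servo_tool, never from a script. Its argument "moves" is a list of rows, each an object of numbers: "tx", "ty", "tz": the shift along the tool's x, y, z normalised to -1 to 1, where 1 is 100 mm; "rx", "ry", "rz": the turn, a rotation vector about the tool's x, y, z normalised to -1 to 1, where 1 is pi/2 rad; "gripper": the opening, from 0 (shut) to 1 (fully open). A call has exactly 5 rows; each row shifts and turns the commanded pose from where the row before left it, along the tool's axes as they then stand; what a row does not reach is not made up. A row lasts 1/10 s, in which the tool goes at most 50 mm and 8.59 degrees, less where a joint would pass 70% of its speed; a pose out of reach is approached as far as the arm can. A call with a number of a shift or a turn outside -1 to 1 is refused whole. A call with a gripper value outside its range is refused whole. The fingers move at their own pace and stop on an object; "force" is the grip in N (left out, the last holds). Time passes only in rows, so rows that do not move let the fingers close, or fill a call up. It gives the time, the measured TCP pose, the force, the opening and the grip force at its end, in the units of the state.
- env.get_state(): the state, without advancing time (a new reading comes with each control period).
- env.camera(name): name is "scene" or "side" or "wrist"; returns the picture (400x640x3 uint8, red, green, blue); there is no depth.
- env.camera_model(name): a dict with "fx", "fy", "cx", "cy" (pixels), "R" (3x3) and "t" (3): a world point X has camera coordinates R X + t. Camera axes: x right, y down, z forward; pixel columns grow to the right and rows downward; lengths in m; the calibration is good to about 2 mm. A picture is of the moment at which its call begins: read the wrist's pose just before it. camera_model takes no time and is no camera call; for the wrist camera it gives the pose at the moment of the call.
- env.job_done(): hands the job in; it is judged then, once.
Trained networks look in the newest picture that a camera, given by its name, has taken for a name from the list of things; names that differ only in an ending like _2 or _b are one class to them, and where a whole thing is asked for, a point or a joint stands for the part that bears it (a point fixed in the world has none). Each returns a list of dicts, best first, with "p" (0 to 1); they miss things now and then, are a little off and sometimes report something else, mostly with a low value. They report only what shows in the picture. A call takes as long as a camera call. They do not tell look-alikes from the thing itself.
- env.silhouettes(thing, camera): "mask" (400x640 bool, what is visible of it) and "centre" ([column, row] in pixels, amid what is visible of it).
- env.landmark_of(thing, camera): "centre" ([column, row] in pixels: a listed point, or the origin of a listed thing).
The state is a dict: "time": time; "joint_positions": joint angles; "qvel": joint speeds; "tau": joint torques, N m; "ee_pos": TCP position; "tool_rot": TCP orientation; "wrist_force": force on the tool from outside, world axes, zero at the start; "moment": the same for the moment, N m; "finger_gap": opening from 0.0 (shut) to 1.0 (fully open); "finger_force": force on a finger pad.
Only numpy, scipy, OpenCV 4.12 (cv2) and the standard library are available. Lean on these libraries where they do the work, as an engineer would, in place of code of your own. Each camera call takes 0.05 s, during which the arm holds its last target. There are 200 camera calls.

### The job

The chestnut warmer on the sideboard is on, with its empty pan on the plate: flip its lever fully over to off (towards the robot), lift the pan by its handle onto the cork trivet, and there tip in the chestnuts from the cup and add every loose one from the board. Once they are all in, set the pan back in the middle of the warmer's plate, then flip the lever fully over to on (away from the robot). Finish with the empty cup standing upright in the middle of its coaster, and leave the remote, jar and film cases alone.

Things in the scene. Friction and masses are not known exactly. Their poses are not given: they have to be found in the camera images.
- warmer: fixed warmer: grey box 170 (x) x 270 (y) x 45 mm high, origin at the centre of its underside on the sideboard. On its top, a round dark plate at its +y end and the lever at its -y end, 150 mm apart
- plate_center (a point): centre of the top of the warmer's round plate (radius 74 mm), 51 mm above the sideboard; axes as the warmer's
- lever_pivot (a point): pivot of the lever, 50 mm above the sideboard, 5 mm above the warmer's top; axes as the warmer's; the lever swings in its x-z plane
- lever_tip (a point): near the top of the lever's black grip, 80 mm from the pivot. The lever is a steel rod 10 mm thick with a grip 20 mm thick and 26 mm long at its end, which reaches 80 mm from the pivot
- lever (a joint): lever angle in rad: 0 = off, leaning 0.55 rad to the warmer's -x (towards the robot); 1.1 = on, leaning 0.55 rad to +x (away); upright at 0.55. It works over-centre by its own weight: pushed well past upright it falls to that stop. It needs only about 1 N at the grip
- pan: loose steel pan, 0.45 kg: round, outer radius 60 mm at the base and 70 mm at the rim, 55 mm high, wall 3 mm, floor 4 mm thick; origin at the centre of its underside; a fixed arched handle of 8 mm rods stands over it in its y-z plane
- pan_handle (a point): middle of the pan's wooden handle bar, 115 mm above the pan's underside: a bar 14 x 14 mm in section and 88 mm long, along the pan's y axis; the rods from its ends run down and outwards to the rim
- trivet: fixed round cork trivet, radius 80 mm, 10 mm thick, origin at the centre of its underside on the sideboard
- board: fixed pale wooden board 150 x 130 mm, 8 mm thick, origin at the centre of its underside; the loose chestnuts start on it
- coaster: fixed round dark coaster, radius 58 mm, 4 mm thick, origin at the centre of its underside
- cup: loose aluminium cup with a long black handle, 0.14 kg, 65 mm high, outer radius 29 mm at base, 36 mm at rim, wall 3 mm, floor 4 mm; origin at the centre of its underside, z to the mouth; the handle, a level round bar 14 mm thick centred 55 mm above the underside, runs along the cup's +y to 157 mm from its axis; starts on the coaster holding 4 to 6 chestnuts
- cup_grip (a point): a good place to grip the cup's handle, on the bar's centre line 115 mm from the cup's axis, 55 mm above its underside; axes as the cup's
- c1: small chestnut, a brown squat top shape 23 mm across and 19 mm high, 13 g, origin at its centre; starts in the cup
- c2: small chestnut, a brown squat top shape 23 mm across and 19 mm high, 13 g, origin at its centre; starts in the cup
- c3: small chestnut, a brown squat top shape 23 mm across and 19 mm high, 13 g, origin at its centre; starts in the cup
- c4: small chestnut, a brown squat top shape 23 mm across and 19 mm high, 13 g, origin at its centre; starts in the cup (may be absent)
- c5: small chestnut, a brown squat top shape 23 mm across and 19 mm high, 13 g, origin at its centre; starts in the cup (may be absent)
- c6: small chestnut, a brown squat top shape 23 mm across and 19 mm high, 13 g, origin at its centre; starts in the cup (may be absent)
- s1: small chestnut, a brown squat top shape 23 mm across and 19 mm high, 13 g, origin at its centre; starts on the board (may be absent)
- s2: small chestnut, a brown squat top shape 23 mm across and 19 mm high, 13 g, origin at its centre; starts on the board (may be absent)
- s3: small chestnut, a brown squat top shape 23 mm across and 19 mm high, 13 g, origin at its centre; starts on the board (may be absent)
- remote: remote control 170 x 45 x 18 mm lying on the sideboard (origin at its underside); not part of the job
- jar: closed jar 100 mm high, radius 35 mm (origin at its underside); not part of the job
- discs: stack of film cases 135 x 190 mm, 42 mm high (origin at its underside); not part of the job
Not all that is in view belongs to the job. There is more than one size of the cup; the one meant has the size given above.

How it is judged:
By the outcome, as a careful person would: the job done as asked, in the order asked, and still so for the second after the job is handed in, with the robot touching nothing.
Of c4, c5, c6 only 1 to 3 are there at a start; the rules pass over those that are not, and their reading is None.
Of s1, s2, s3 only 1 to 3 are there at a start; the rules pass over those that are not, and their reading is None.
At some moment in a run one of cup, s1, s2, s3 may be knocked a few centimetres aside while the robot is not near it.
It also fails if it takes over 210 s, if anything falls off the work surface, if the arm or the gripper's body presses on something with over 40 N, if the wrist force passes 120 N, or if a joint passes its speed limit or range.

## Working session

There is one attempt and no reset: what is moved stays moved. The work goes in short steps, Python scripts to look and compute and a tool call to move; the robot and the scene stay as the last step left them, time stands still between calls to the robot, and variables do not carry over. Pictures are saved under pics/ and viewed, at most 14 in all, crops included, and the job is handed in when it is done.

Besides the shell and the picture viewer there is one more tool, called after ">>>" by a JSON object that holds its "fn" and its "kwargs", one argument or row to a line. servo_tool: Moves the arm, as the interface text tells. Scaled input: -1 to 1 covers 100 mm each way for a shift and pi/2 rad each way for a turn. Its arguments: {"type":"object","properties":{"moves":{"type":"array"},"force":{"type":"number"}},"required":["moves"]}

```bash
mkdir -p pics
cat > h.py <<'E'
import numpy as np, cv2
from cell import env
from scipy.spatial.transform import Rotation as Ro
def save(cam,n):
    im=env.camera(cam); cv2.imwrite(f'pics/{n}.png',im[:,:,::-1]); return im
def ray(m,px):
    R=np.array(m['R']);t=np.array(m['t'])
    d=R.T@np.array([(px[0]-m['cx'])/m['fx'],(px[1]-m['cy'])/m['fy'],1.])
    return -R.T@t,d/np.linalg.norm(d)
def atz(m,px,z):
    c,d=ray(m,px); return c+d*(z-c[2])/d[2]
def tri(*obs):
    A=np.zeros((3,3));b=np.zeros(3)
    for m,p in obs:
        c,d=ray(m,p);P=np.eye(3)-np.outer(d,d);A+=P;b+=P@c
    return np.linalg.solve(A,b)
def proj(m,X):
    c=np.array(m['R'])@np.array(X)+np.array(m['t']);return [m['cx']+m['fx']*c[0]/c[2],m['cy']+m['fy']*c[1]/c[2]]
def st():
    s=env.get_state();print('t',round(s['time'],2),'p',np.round(s['ee_pos'],4),'q',np.round(s['tool_rot'],3),'gap',round(s['finger_gap'],3),'F',np.round(s['wrist_force'],1));return s
E
python3 - <<'E'
from h import *
s=st();print(Ro.from_quat(s['tool_rot']).as_matrix().round(3))
a=save('scene','a');b=save('side','b')
cv2.imwrite('pics/ab.png',cv2.resize(np.vstack([a,b]),(800,1000))[:,:,::-1])
M={c:env.camera_model(c) for c in('scene','side')}
for th in ['plate_center','lever_pivot','lever_tip','pan','pan_handle','trivet','board','coaster','cup','cup_grip','c1','s1','warmer','remote','jar','discs']:
    L={}
    for c in M:
        r=env.landmark_of(th,c);L[c]=r
        print(th,c,[(np.round(x['centre'],1).tolist(),round(x['p'],2)) for x in r][:7])
    if L['scene'] and L['side']: print('   tri',tri((M['scene'],L['scene'][0]['centre']),(M['side'],L['side'][0]['centre'])).round(4))
E
```

```text
t 0.0 p [ 0.1952 -0.5931  0.23  ] q [ 0.987  0.158 -0.    -0.001] gap 0.997 F [0.6 0.3 0.1]
[[ 0.95   0.312 -0.   ]
 [ 0.312 -0.95   0.002]
 [ 0.    -0.002 -1.   ]]
plate_center scene [([166.4, 257.1], 0.44)]
plate_center side [([317.6, 176.4], 0.54)]
   tri [ 0.6139 -0.355  -0.0136]
lever_pivot scene [([173.5, 252.1], 0.93), ([330.7, 174.2], 0.72)]
lever_pivot side [([333.6, 158.3], 0.98), ([310.6, 270.9], 0.18)]
   tri [ 0.5889 -0.3517  0.0409]
lever_tip scene [([165.1, 253.9], 0.66), ([246.2, 176.8], 0.52), ([343.8, 199.9], 0.23)]
lever_tip side [([411.4, 179.3], 0.74), ([324.2, 134.9], 0.38)]
   tri [ 0.4107 -0.4984 -0.1366]
pan scene [([230.1, 237.0], 0.95), ([407.1, 269.0], 0.28), ([214.2, 253.9], 0.26)]
pan side [([318.5, 173.5], 0.96)]
   tri [ 0.5797 -0.1973  0.0607]
pan_handle scene [([219.7, 218.8], 0.94), ([166.0, 255.3], 0.31)]
pan_handle side [([319.4, 141.4], 0.87)]
   tri [ 0.5798 -0.1998  0.1744]
trivet scene [([322.9, 250.3], 0.74), ([161.4, 176.4], 0.72)]
trivet side [([268.2, 227.0], 0.67), ([212.9, 338.8], 0.54)]
   tri [ 0.6325  0.0454 -0.0068]
board scene [([34
[... 874 characters left out ...]
 ([343.1, 198.4], 0.39), ([416.5, 190.9], 0.23)]
s1 side [([307.3, 273.2], 0.57), ([305.4, 249.2], 0.41), ([333.6, 257.0], 0.37)]
   tri [0.4287 0.1883 0.0211]
warmer scene [([213.6, 251.4], 0.98), ([232.9, 239.8], 0.72), ([324.7, 247.8], 0.55)]
warmer side [([324.3, 181.7], 0.95), ([302.3, 250.8], 0.64)]
   tri [ 0.5845 -0.2574 -0.0054]
remote scene [([245.3, 177.9], 0.73), ([354.4, 179.6], 0.65)]
remote side [([376.0, 211.3], 0.86), ([324.6, 135.5], 0.58)]
   tri [ 0.3636 -0.1507  0.0031]
jar scene [([408.0, 270.6], 0.59)]
jar side [([196.5, 259.7], 0.81)]
   tri [0.7283 0.258  0.0029]
discs scene [([163.0, 175.7], 0.58)]
discs side [([414.0, 177.2], 0.82)]
   tri [ 0.3062 -0.4058 -0.0007]
```

View pics/a.png

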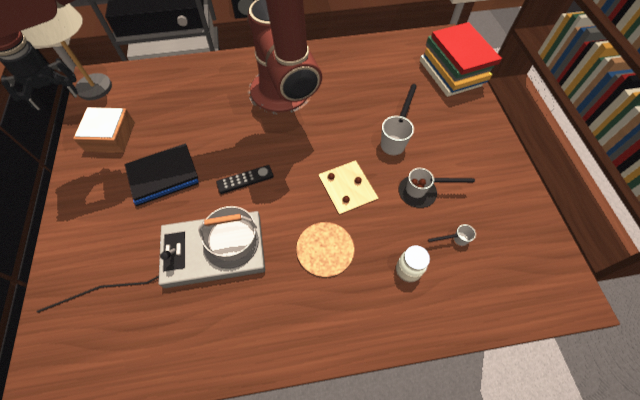

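View pics/b.png

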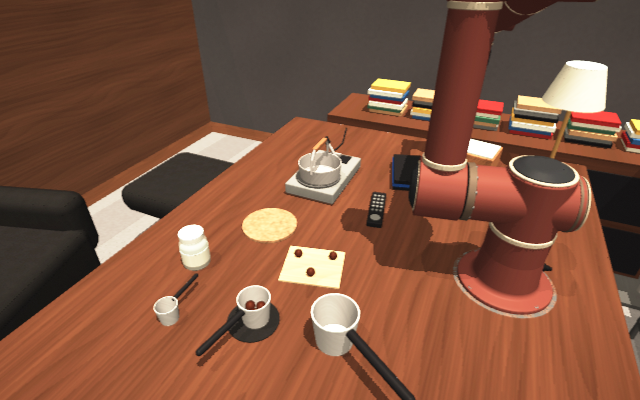

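The picture shows the cup of the right size on the dark coaster at scene (418,185), with its handle towards +y. Three chestnuts lie on the board near (331,177), (358,180) and (346,199). The trivet is at (325,249), and the warmer and pan are at (213,250) and (230,237). I'll move over the warmer for a wrist view.

>>> {"fn": "servo_tool", "kwargs": {
  "moves": [
    {"tz": -0.4,"rz": 0.0674,"gripper": 0},
    {"tz": -0.4,"rz": 0.0674,"gripper": 0},
    {"tz": -0.4,"rz": 0.0674,"gripper": 0},
    {"tx": 0.36,"ty": -0.27,"gripper": 0},
    {"tx": 0.36,"ty": -0.27,"gripper": 0}
  ]
}}

```text
invalid input at $.moves[0]: expected keys tx, ty, tz, rx, ry, rz, gripper
```

>>> {"fn": "servo_tool", "kwargs": {
  "moves": [
    {"tx": 0.36,"ty": -0.27,"gripper": 0},
    {"tx": 0.36,"ty": -0.27,"gripper": 0},
    {"tx": 0.36,"ty": -0.27,"gripper": 0},
    {"tx": 0.36,"ty": -0.27,"gripper": 0},
    {"tx": 0.36,"ty": -0.27,"gripper": 0}
  ]
}}

```text
invalid input at $.moves[0]: expected keys tx, ty, tz, rx, ry, rz, gripper
```

>>> {"fn": "servo_tool", "kwargs": {
  "moves": [
    {"tx": 0.36,"ty": -0.27,"gripper": 0},
    {"tx": 0.36,"ty": -0.27,"gripper": 0},
    {"tx": 0.36,"ty": -0.27,"gripper": 0},
    {"tx": 0,"ty": 0,"gripper": 0},
    {"tx": 0,"ty": 0,"gripper": 0}
  ]
}}

```text
invalid input at $.moves[0]: expected keys tx, ty, tz, rx, ry, rz, gripper
```

```bash
cat >> h.py <<'E'
def look(th,c,n=5):
    r=env.landmark_of(th,c);print(th,c,[(np.round(x['centre'],1).tolist(),round(x['p'],2)) for x in r][:n]);return r
E
python3 - <<'E'
from h import *
s=st();print(np.round(s['joint_positions'],3).tolist(),Ro.from_quat(s['tool_rot']).as_matrix().round(3).tolist())
m=env.camera_model('wrist');print(np.round(-np.array(m['R']).T@m['t'],3))
a=save('wrist','w1')
for th,z in [('plate_center',.051),('lever_pivot',.05),('lever_tip',.118),('pan',.051),('pan_handle',.166)]:
    for x in look(th,'wrist',3): print('   ',atz(m,x['centre'],z).round(4))
M={c:env.camera_model(c) for c in('scene','side')}
S,D=M['scene'],M['side']
for n,p,q in [('cup',(416.6,189.6),(255.3,316.3)),('grip',(459.7,180.1),(214.3,339.9)),('coaster',(416.1,192.2),(254.5,319.3)),('trivet',(322.9,250.3),(268.2,227)),('s',(356.1,175.5),(307.3,273.2)),('tip',(166,254.5),(324.2,134.9))]:
    print(n,tri((S,p),(D,q)).round(4))
for p in [(356.1,175.5),(329.5,176.3),(343.1,198.4)]: print('sc',atz(S,p,.0175).round(4))
for p in [(307.3,273.2),(305.4,249.2),(333.6,257)]: print('sd',atz(D,p,.0175).round(4))
for n,p,q,z in [('board',(346.4,188.2),(312.5,268.6),0),('cup',(416.6,189.6),(255.3,316.3),.004),('grip',(459.7,180.1),(214.3,339.9),.059),('coaster',(416.1,192.2),(254.5,319.3),0),('trivet',(322.9,250.3),(268.2,227),0)]: print(n,atz(S,p,z).round(4),atz(D,q,z).round(4))
E
```

```text
t 1.7 p [ 0.1953 -0.5937  0.2313] q [ 0.987  0.158 -0.     0.   ] gap 0.999 F [-0.6 -0.4  0.2]
[-1.372, 0.053, 1.613, -0.0, 1.476, -0.119] [[0.95, 0.312, 0.0], [0.312, -0.95, -0.0], [-0.0, 0.0, -1.0]]
[ 0.265 -0.569  0.375]
plate_center wrist []
lever_pivot wrist []
lever_tip wrist []
pan wrist []
pan_handle wrist []
cup [0.4892 0.3535 0.0065]
grip [0.5056 0.4668 0.0552]
coaster [ 0.4921  0.3538 -0.0045]
trivet [ 0.6325  0.0454 -0.0068]
s [0.4287 0.1883 0.0211]
tip [ 0.627  -0.3424  0.1274]
sc [0.4174 0.183  0.0175]
sc [0.4067 0.1025 0.0175]
sc [0.4892 0.1279 0.0175]
sd [0.4363 0.1946 0.0175]
sd [0.4791 0.1166 0.0175]
sd [0.3998 0.1136 0.0175]
board [0.4466 0.148  0.    ] [0.4392 0.1583 0.    ]
cup [0.4889 0.3553 0.004 ] [0.4897 0.3509 0.004 ]
grip [0.508  0.4651 0.059 ] [0.5031 0.4686 0.059 ]
coaster [0.4953 0.3528 0.    ] [0.489 0.356 0.   ]
trivet [0.6324 0.0426 0.    ] [0.6296 0.0558 0.    ]
```

View pics/w1.png

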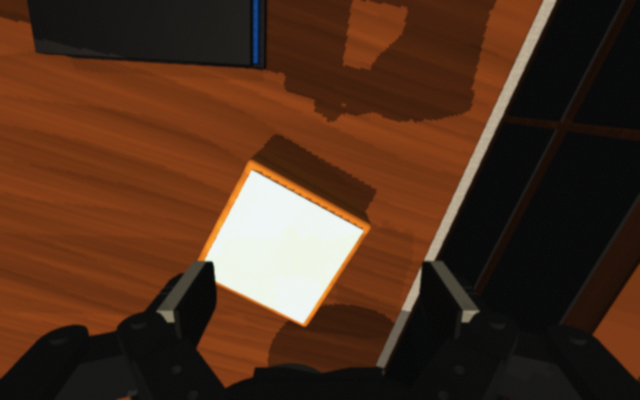

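The moves were refused because every row needs all seven keys. The view still shows the start area: the film-case edge at the top left and a note block at about (285,245).

>>> {"fn": "servo_tool", "kwargs": {
  "moves": [
    {"tx": 0,"ty": 0,"tz": -0.4,"rx": 0,"ry": 0,"rz": 0.0674,"gripper": 0},
    {"tx": 0,"ty": 0,"tz": -0.4,"rx": 0,"ry": 0,"rz": 0.0674,"gripper": 0},
    {"tx": 0,"ty": 0,"tz": -0.4,"rx": 0,"ry": 0,"rz": 0.0674,"gripper": 0},
    {"tx": 0.36,"ty": -0.27,"tz": 0,"rx": 0,"ry": 0,"rz": 0,"gripper": 0},
    {"tx": 0.36,"ty": -0.27,"tz": 0,"rx": 0,"ry": 0,"rz": 0,"gripper": 0}
  ]
}}

```text
time: 2.5
ee_pos: [0.2675, -0.5402, 0.3539]
tool_rot: [1.0, -0.001, 0.001, 0.002]
wrist_force: [1.1, 0.6, -0.5]
finger_gap: 0.144
finger_force: 0.0
```

>>> {"fn": "servo_tool", "kwargs": {
  "moves": [
    {"tx": 0.36,"ty": -0.27,"tz": 0,"rx": 0,"ry": 0,"rz": 0,"gripper": 0},
    {"tx": 0.36,"ty": -0.27,"tz": 0,"rx": 0,"ry": 0,"rz": 0,"gripper": 0},
    {"tx": 0.36,"ty": -0.27,"tz": 0,"rx": 0,"ry": 0,"rz": 0,"gripper": 0},
    {"tx": 0.36,"ty": -0.27,"tz": 0,"rx": 0,"ry": 0,"rz": 0,"gripper": 0},
    {"tx": 0.36,"ty": -0.27,"tz": 0,"rx": 0,"ry": 0,"rz": 0,"gripper": 0}
  ]
}}

```text
time: 3.0
ee_pos: [0.4485, -0.4033, 0.3515]
tool_rot: [1.0, 0.0, 0.0, 0.0]
wrist_force: [0.3, -0.3, -0.4]
finger_gap: -0.002
finger_force: 0.0
```

>>> {"fn": "servo_tool", "kwargs": {
  "moves": [
    {"tx": 0.3,"ty": -0.27,"tz": 0,"rx": 0,"ry": 0,"rz": 0,"gripper": 0},
    {"tx": 0.3,"ty": -0.27,"tz": 0,"rx": 0,"ry": 0,"rz": 0,"gripper": 0},
    {"tx": 0.0,"ty": -0.27,"tz": 0,"rx": 0,"ry": 0,"rz": 0,"gripper": 0},
    {"tx": 0,"ty": 0,"tz": 0,"rx": 0,"ry": 0,"rz": 0,"gripper": 0},
    {"tx": 0,"ty": 0,"tz": 0,"rx": 0,"ry": 0,"rz": 0,"gripper": 0}
  ]
}}

```text
time: 3.5
ee_pos: [0.5073, -0.3235, 0.3515]
tool_rot: [1.0, 0.001, 0.0, 0.0]
wrist_force: [-0.4, 0.8, 0.7]
finger_gap: 0.002
finger_force: 0.0
```

Run:
```python
from h import *
s=st();print(np.round(s['joint_positions'],3).tolist(),Ro.from_quat(s['tool_rot']).as_matrix().round(3).tolist())
m=env.camera_model('wrist');print(np.round(-np.array(m['R']).T@m['t'],3))
a=save('wrist','w2')
for th,z in [('plate_center',.051),('lever_pivot',.05),('lever_tip',.118),('pan',.051),('pan_handle',.166)]:
    for x in look(th,'wrist',3): print('   ',atz(m,x['centre'],z).round(4))
```

```text
t 3.5 p [ 0.5073 -0.3235  0.3515] q [1.    0.001 0.    0.   ] gap 0.002 F [-0.4  0.8  0.7]
[-0.691, -0.046, 1.514, -0.0, 1.672, 0.879] [[1.0, 0.001, 0.0], [0.001, -1.0, -0.001], [0.0, 0.001, -1.0]]
[ 0.581 -0.322  0.495]
plate_center wrist []
lever_pivot wrist [([335.4, 94.4], 0.95)]
    [ 0.5823 -0.3443  0.05  ]
lever_tip wrist [([339.7, 52.0], 0.97)]
    [ 0.6227 -0.3446  0.118 ]
pan wrist [([212.3, 95.6], 0.82)]
    [ 0.5808 -0.1939  0.051 ]
pan_handle wrist [([173.7, 100.9], 0.98)]
    [ 0.5762 -0.1916  0.166 ]
```

View pics/w2.png

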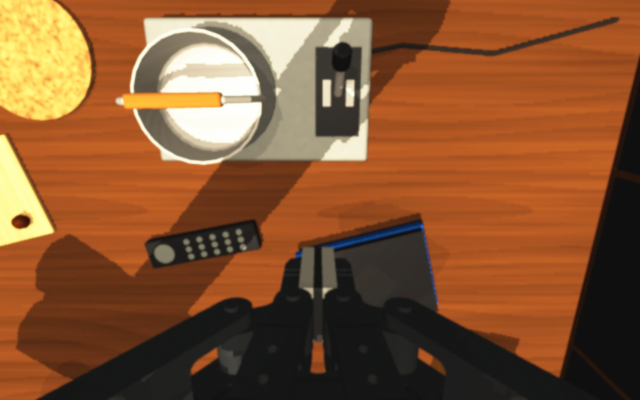

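The wrist view confirms the lever grip at (342,52), leaning away, the pan bar running along y at (173,101), and the warmer square to the axes. Next I'll push the lever towards the robot.

>>> {"fn": "servo_tool", "kwargs": {
  "moves": [
    {"tx": 0.445,"ty": 0.055,"tz": 0,"rx": 0,"ry": 0,"rz": 0,"gripper": 0},
    {"tx": 0.445,"ty": 0.055,"tz": 0,"rx": 0,"ry": 0,"rz": 0,"gripper": 0},
    {"tx": 0.445,"ty": 0.055,"tz": 0,"rx": 0,"ry": 0,"rz": 0,"gripper": 0},
    {"tx": 0.445,"ty": 0.055,"tz": 0,"rx": 0,"ry": 0,"rz": 0,"gripper": 0},
    {"tx": 0,"ty": 0,"tz": 0.2,"rx": 0,"ry": 0,"rz": 0,"gripper": 0}
  ]
}}

```text
time: 4.3
ee_pos: [0.69, -0.3468, 0.3301]
tool_rot: [1.0, 0.001, 0.001, 0.0]
wrist_force: [-0.8, -0.3, -0.7]
finger_gap: 0.0
finger_force: 0.0
```

>>> {"fn": "servo_tool", "kwargs": {
  "moves": [
    {"tx": 0,"ty": 0,"tz": 0.47,"rx": 0,"ry": 0,"rz": 0,"gripper": 0},
    {"tx": 0,"ty": 0,"tz": 0.47,"rx": 0,"ry": 0,"rz": 0,"gripper": 0},
    {"tx": 0,"ty": 0,"tz": 0.47,"rx": 0,"ry": 0,"rz": 0,"gripper": 0},
    {"tx": 0,"ty": 0,"tz": 0.47,"rx": 0,"ry": 0,"rz": 0,"gripper": 0},
    {"tx": 0,"ty": 0,"tz": 0.47,"rx": 0,"ry": 0,"rz": 0,"gripper": 0}
  ]
}}

```text
time: 4.8
ee_pos: [0.6848, -0.3463, 0.0943]
tool_rot: [1.0, -0.0, 0.0, 0.0]
wrist_force: [0.7, 0.3, -0.1]
finger_gap: 0.002
finger_force: 0.0
```

>>> {"fn": "servo_tool", "kwargs": {
  "moves": [
    {"tx": -0.2,"ty": 0,"tz": 0,"rx": 0,"ry": 0,"rz": 0,"gripper": 0},
    {"tx": -0.2,"ty": 0,"tz": 0,"rx": 0,"ry": 0,"rz": 0,"gripper": 0},
    {"tx": -0.2,"ty": 0,"tz": 0,"rx": 0,"ry": 0,"rz": 0,"gripper": 0},
    {"tx": -0.2,"ty": 0,"tz": 0,"rx": 0,"ry": 0,"rz": 0,"gripper": 0},
    {"tx": -0.2,"ty": 0,"tz": 0,"rx": 0,"ry": 0,"rz": 0,"gripper": 0}
  ]
}}

```text
time: 5.3
ee_pos: [0.5844, -0.3463, 0.0963]
tool_rot: [1.0, -0.0, 0.0, 0.0]
wrist_force: [-0.2, -0.3, -0.6]
finger_gap: -0.002
finger_force: 0.0
```

>>> {"fn": "servo_tool", "kwargs": {
  "moves": [
    {"tx": -0.2,"ty": 0,"tz": 0,"rx": 0,"ry": 0,"rz": 0,"gripper": 0},
    {"tx": 0,"ty": 0,"tz": 0,"rx": 0,"ry": 0,"rz": 0,"gripper": 0},
    {"tx": 0.1,"ty": 0,"tz": -0.3,"rx": 0,"ry": 0,"rz": 0,"gripper": 0},
    {"tx": 0,"ty": 0,"tz": -0.45,"rx": 0,"ry": 0,"rz": 0,"gripper": 0},
    {"tx": 0,"ty": 0,"tz": -0.45,"rx": 0,"ry": 0,"rz": 0,"gripper": 0}
  ]
}}

```text
time: 5.8
ee_pos: [0.5747, -0.3457, 0.2164]
tool_rot: [1.0, -0.0, -0.001, -0.001]
wrist_force: [0.6, -0.8, -0.2]
finger_gap: -0.005
finger_force: 0.0
```

Run:
```python
from h import *
s=st();print(np.round(s['joint_positions'],3).tolist())
for c in ('side','scene'): env.camera(c)
M={c:env.camera_model(c) for c in('scene','side')}
for t in ('lever_tip','pan_handle'):
    L={c:look(t,c,3) for c in M}
print(proj(M['scene'],[.54,-.345,.118]),proj(M['side'],[.54,-.345,.118]))
```

```text
t 5.8 p [ 0.5747 -0.3457  0.2164] q [ 1.    -0.    -0.001 -0.001] gap -0.005 F [ 0.6 -0.8 -0.2]
[-0.652, 0.169, 1.513, -0.0, 1.463, 0.919]
lever_tip scene [([166.6, 223.8], 0.72)]
lever_tip side [([347.1, 139.6], 0.58)]
pan_handle scene [([220.5, 218.5], 0.66)]
pan_handle side [([318.6, 140.8], 0.97)]
[np.float64(166.7935303818408), np.float64(223.3358522642205)] [np.float64(347.0098280018845), np.float64(141.73184721190242)]
```

The lever reads off in both cameras. Next I'll turn the wrist for the pan bar, with a small test tilt on the way to learn the wrist kinematics.

>>> {"fn": "servo_tool", "kwargs": {
  "moves": [
    {"tx": 0,"ty": 0,"tz": -0.07,"rx": 0,"ry": 0,"rz": -0.0909,"gripper": 0.7},
    {"tx": 0,"ty": 0,"tz": -0.07,"rx": 0,"ry": 0,"rz": -0.0909,"gripper": 0.7},
    {"tx": 0,"ty": 0,"tz": -0.07,"rx": 0,"ry": 0,"rz": -0.0909,"gripper": 0.7},
    {"tx": 0,"ty": 0,"tz": -0.07,"rx": 0,"ry": 0,"rz": -0.0909,"gripper": 0.7},
    {"tx": 0,"ty": 0,"tz": -0.07,"rx": 0,"ry": 0,"rz": -0.0909,"gripper": 0.7}
  ]
}}

```text
time: 6.6
ee_pos: [0.5742, -0.3452, 0.2484]
tool_rot: [0.936, 0.352, -0.001, -0.002]
wrist_force: [0.4, -0.1, 0.1]
finger_gap: 0.697
finger_force: 0.0
```

>>> {"fn": "servo_tool", "kwargs": {
  "moves": [
    {"tx": 0,"ty": 0,"tz": -0.07,"rx": 0,"ry": 0,"rz": -0.0909,"gripper": 0.7},
    {"tx": 0,"ty": 0,"tz": -0.07,"rx": 0,"ry": 0,"rz": -0.0909,"gripper": 0.7},
    {"tx": 0,"ty": 0,"tz": -0.07,"rx": 0,"ry": 0,"rz": -0.0909,"gripper": 0.7},
    {"tx": 0,"ty": 0,"tz": -0.07,"rx": 0,"ry": 0,"rz": -0.0909,"gripper": 0.7},
    {"tx": 0,"ty": 0,"tz": -0.07,"rx": 0,"ry": 0,"rz": -0.0909,"gripper": 0.7}
  ]
}}

```text
time: 7.1
ee_pos: [0.5744, -0.3452, 0.2834]
tool_rot: [0.754, 0.657, -0.0, -0.002]
wrist_force: [-0.5, -0.2, -0.2]
finger_gap: 0.699
finger_force: 0.0
```

>>> {"fn": "servo_tool", "kwargs": {
  "moves": [
    {"tx": 0,"ty": 0,"tz": -0.07,"rx": 0,"ry": 0,"rz": -0.091,"gripper": 0.7},
    {"tx": 0.38,"ty": 0.01,"tz": 0,"rx": 0,"ry": 0,"rz": 0,"gripper": 0.7},
    {"tx": 0.38,"ty": 0.01,"tz": 0,"rx": 0,"ry": 0,"rz": 0,"gripper": 0.7},
    {"tx": 0.38,"ty": 0.01,"tz": 0,"rx": 0,"ry": 0,"rz": 0,"gripper": 0.7},
    {"tx": 0.38,"ty": 0,"tz": 0,"rx": 0,"ry": 0,"rz": 0,"gripper": 0.7}
  ]
}}

```text
time: 7.6
ee_pos: [0.5772, -0.1921, 0.2903]
tool_rot: [0.707, 0.707, -0.001, -0.002]
wrist_force: [0.4, 0.6, -0.0]
finger_gap: 0.695
finger_force: 0.0
```

>>> {"fn": "servo_tool", "kwargs": {
  "moves": [
    {"tx": 0,"ty": 0,"tz": 0,"rx": 0,"ry": 0.09,"rz": 0,"gripper": 0.7},
    {"tx": 0,"ty": 0,"tz": 0,"rx": 0,"ry": 0.09,"rz": 0,"gripper": 0.7},
    {"tx": 0,"ty": 0,"tz": 0,"rx": 0,"ry": 0.09,"rz": 0,"gripper": 0.7},
    {"tx": 0,"ty": 0,"tz": 0,"rx": 0,"ry": 0.09,"rz": 0,"gripper": 0.7},
    {"tx": 0,"ty": 0,"tz": 0,"rx": 0,"ry": 0,"rz": 0,"gripper": 0.7}
  ]
}}

```text
time: 8.1
ee_pos: [0.5766, -0.1956, 0.2876]
tool_rot: [0.681, 0.676, 0.197, -0.202]
wrist_force: [-0.6, -0.7, -1.2]
finger_gap: 0.694
finger_force: 0.0
```

```bash
cat > kin.py <<'E'
import numpy as np, json
from scipy.spatial.transform import Rotation as Ro
from scipy.optimize import least_squares
def fk(q,p):
    d1,a1,L2,L3,e3,d6,s4=p
    ry=lambda a:Ro.from_euler('y',a); rz=lambda a:Ro.from_euler('z',a)
    R=rz(q[0]);P=np.array([0,0,d1])+R.apply([a1,0,0])
    R=R*ry(q[1]);P=P+R.apply([0,0,L2])
    R=R*ry(q[2]);P=P+R.apply([e3,0,L3])
    R=R*rz(s4*q[3])*ry(q[4])
    P=P+R.apply([0,0,d6]); R=R*rz(np.pi/2+ (q[5]-np.pi)*1.0)
    return P,R
E
python3 - <<'E'
from h import *
from kin import *
s=st();q=np.array(s['joint_positions']);print(np.round(q,3).tolist())
D=[([-1.372,.053,1.613,0,1.476,-.119],[.1953,-.5937,.2313]),([-0.691,-0.046,1.514,0,1.672,0.879],[.5073,-.3235,.3515]),([-0.652,0.169,1.513,0,1.463,0.919],[.5747,-.3457,.2164]),(list(q),list(s['ee_pos']))]
for s4 in(1,-1):
    f=lambda p:np.concatenate([fk(a,[*p,s4])[0]-b for a,b in D]+[0.001*(np.array(p)-[.3,0,.45,.45,0,.25])])
    r=least_squares(f,[.3,0,.45,.45,0,.25]);print(s4,r.x.round(4),np.abs(r.fun[:12]).max().round(5))
    for a,b in (D[0],D[3]): print(fk(a,[*r.x,s4])[1].as_matrix().round(2).tolist())
print(Ro.from_quat(s['tool_rot']).as_matrix().round(2).tolist())
json.dump([[list(map(float,a)),list(map(float,b))] for a,b in D],open('D.json','w'))
E
```

```text
t 8.1 p [ 0.5766 -0.1956  0.2876] q [ 0.681  0.676  0.197 -0.202] gap 0.694 F [-0.6 -0.7 -1.2]
[-0.651, 0.159, 1.478, 0.461, 1.849, -0.594]
1 [ 0.2874 -0.0089  0.6909  0.6156  0.2823  0.4105] 0.07413
[[-0.95, -0.31, -0.0], [-0.31, 0.95, 0.0], [-0.0, 0.0, -1.0]]
[[-0.01, -1.0, -0.0], [-0.84, 0.0, 0.54], [-0.54, 0.01, -0.84]]
-1 [ 0.0186  0.0527 -0.6862  0.5699 -0.6993 -0.2733] 0.11186
[[-0.95, -0.31, -0.0], [-0.31, 0.95, 0.0], [-0.0, 0.0, -1.0]]
[[-0.05, -0.85, -0.52], [-0.98, 0.14, -0.14], [0.19, 0.5, -0.84]]
[[0.01, 1.0, -0.0], [0.84, -0.0, 0.54], [0.54, -0.01, -0.84]]
```

>>> {"fn": "servo_tool", "kwargs": {
  "moves": [
    {"tx": 0,"ty": 0,"tz": 0,"rx": 0,"ry": -0.09,"rz": 0,"gripper": 0.7},
    {"tx": 0,"ty": 0,"tz": 0,"rx": 0,"ry": -0.09,"rz": 0,"gripper": 0.7},
    {"tx": 0,"ty": 0,"tz": 0,"rx": 0,"ry": -0.09,"rz": 0,"gripper": 0.7},
    {"tx": 0,"ty": 0,"tz": 0,"rx": 0,"ry": -0.09,"rz": 0,"gripper": 0.7},
    {"tx": 0,"ty": 0,"tz": 0,"rx": 0,"ry": 0,"rz": 0,"gripper": 0.7}
  ]
}}

```text
time: 8.6
ee_pos: [0.5783, -0.1903, 0.2937]
tool_rot: [0.705, 0.709, -0.0, 0.001]
wrist_force: [-0.1, -0.5, -0.6]
finger_gap: 0.698
finger_force: 0.0
```

```bash
cat > kin.py <<'E'
import numpy as np, json
from scipy.spatial.transform import Rotation as Ro
from scipy.optimize import least_squares
def fk(q,p):
    d1,a1,L2,L3,e3,d6,e2=p
    ry=lambda a:Ro.from_euler('y',a); rz=lambda a:Ro.from_euler('z',a)
    R=rz(q[0]);P=np.array([0,0,d1])+R.apply([a1,0,0])
    R=R*ry(q[1]);P=P+R.apply([e2,0,L2])
    R=R*ry(q[2]);P=P+R.apply([e3,0,L3])
    R=R*rz(q[3])*ry(q[4])
    P=P+R.apply([0,0,d6]); R=R*rz(np.pi/2+ q[5])
    return P,R
P0=[.3,0,.45,.45,0,.25,0]
def fit(D):
    f=lambda p:np.concatenate([fk(a,p)[0]-b for a,b in D]+[0.001*(np.array(p)-P0)])
    r=least_squares(f,P0);print('fit',r.x.round(4),np.abs(r.fun[:3*len(D)]).max().round(5));return r.x
lo=[-3.01,-1.01,.06,-1.02,.09,-3.14];hi=[3.01,2.22,2.58,4.17,2.62,3.14]
def ik(P,R,p,q0):
    f=lambda q:np.concatenate([(fk(q,p)[0]-P)*5,(fk(q,p)[1].inv()*R).as_rotvec()])
    r=least_squares(f,np.clip(q0,np.array(lo)+.01,np.array(hi)-.01),bounds=(lo,hi));return r.x,np.abs(r.fun).max()
E
python3 - <<'E'
from h import *
from kin import *
s=st();q=np.array(s['joint_positions']);print(np.round(q,3).tolist())
D=json.load(open('D.json'));D.append([list(map(float,q)),list(map(float,s['ee_pos']))]);json.dump(D,open('D.json','w'))
p=fit(D)
for a,b in D: print((fk(a,p)[0]-b).round(4))
m=env.camera_model('wrist');a=env.camera('wrist')
for th,z in [('pan',.051),('pan_handle',.166)]:
    for x in look(th,'wrist',3): print('   ',atz(m,x['centre'],z).round(4))
w=a.astype(int);mk=((w[:,:,0]>150)&(w[:,:,0]-w[:,:,2]>90)).astype(np.uint8)
n,l,stt,c=cv2.connectedComponentsWithStats(mk)
for i in range(1,n):
    if stt[i,4]>400:
        r=cv2.minAreaRect(np.argwhere(l==i)[:,::-1].astype(np.float32));b=cv2.boxPoints(r);print(stt[i],np.round(r[0],1),r[1:], [atz(m,pp,.173).round(3).tolist() for pp in b], atz(m,r[0],.173).round(4))
E
```

```text
t 8.6 p [ 0.5783 -0.1903  0.2937] q [ 0.705  0.709 -0.     0.001] gap 0.698 F [-0.1 -0.5 -0.6]
[-0.439, -0.016, 1.579, -0.002, 1.576, -0.445]
fit [ 0.2967 -0.0198  0.6733  0.5407  0.2689  0.4119  0.088 ] 0.07359
[-0.0736 -0.0104  0.0021]
[-0.0424 -0.061  -0.002 ]
[-0.0292 -0.0707 -0.0099]
[-0.0251 -0.003   0.009 ]
[-0.0347 -0.0659  0.0009]
pan wrist [([314.6, 167.0], 0.87)]
    [ 0.5752 -0.193   0.051 ]
pan_handle wrist []
[   77     0   563   344 78870] [358.  171.5] ((343.0, 562.0), 90.0) [[0.416, -0.055, 0.173], [0.795, -0.053, 0.173], [0.871, -0.33, 0.173], [0.361, -0.331, 0.173]] [ 0.6095 -0.1717  0.173 ]
[    0    82   360   296 43217] [178.6 230.6] ((366.84173583984375, 288.00372314453125), 1.946195125579834) [[0.275, -0.359, 0.173], [0.35, -0.106, 0.173], [0.614, -0.114, 0.173], [0.616, -0.373, 0.173]] [ 0.4653 -0.2213  0.173 ]
[ 307  141   18  106 1721] [315.6 193.5] ((105.2189712524414, 16.651792526245117), 88.9583740234375) [[0.57, -0.148, 0.173], [0.582, -0.148, 0.173], [0.585, -0.234, 0.173], [0.571, -0.235, 0.173]] [ 0.5767 -0.1895  0.173 ]
[ 358  304   44   74 2062] [381.2 339.9] ((40.602333068847656, 72.73367309570312), 6.709836959838867) [[0.616, -0.365, 0.173], [0.62, -0.287, 0.173], [0.656, -0.292, 0.173], [0.654, -0.37, 0.173]] [ 0.6364 -0.3269  0.173 ]
[148 376  37  24 627] [166.  387.5] ((23.0, 36.0), 90.0) [[0.42, -0.368, 0.173], [0.454, -0.368, 0.173], [0.451, -0.395, 0.173], [0.416, -0.395, 0.173]] [ 0.4353 -0.3813  0.173 ]
[451 376  37  24 625] [469.  387.5] ((36.0, 23.0), 0.0) [[0.708, -0.394, 0.173], [0.704, -0.367, 0.173], [0.738, -0.367, 0.173], [0.742, -0.394, 0.173]] [ 0.7231 -0.3805  0.173 ]
```

>>> {"fn": "servo_tool", "kwargs": {
  "moves": [
    {"tx": -0.02,"ty": -0.01,"tz": 0.37,"rx": 0,"ry": 0,"rz": 0,"gripper": 0.7},
    {"tx": 0,"ty": 0,"tz": 0.37,"rx": 0,"ry": 0,"rz": 0,"gripper": 0.7},
    {"tx": 0,"ty": 0,"tz": 0.37,"rx": 0,"ry": 0,"rz": 0,"gripper": 0.7},
    {"tx": 0,"ty": 0,"tz": 0.35,"rx": 0,"ry": 0,"rz": 0,"gripper": 0.7},
    {"tx": 0,"ty": 0,"tz": 0,"rx": 0,"ry": 0,"rz": 0,"gripper": 0.7}
  ]
}}

```text
time: 9.25
ee_pos: [0.5729, -0.1949, 0.1397]
tool_rot: [0.708, 0.706, -0.002, -0.007]
wrist_force: [-0.9, 0.6, -0.9]
finger_gap: 0.701
finger_force: 0.0
```

>>> {"fn": "servo_tool", "kwargs": {
  "force": 80,
  "moves": [
    {"tx": 0,"ty": 0,"tz": 0,"rx": 0,"ry": 0,"rz": 0,"gripper": 0},
    {"tx": 0,"ty": 0,"tz": 0,"rx": 0,"ry": 0,"rz": 0,"gripper": 0},
    {"tx": 0,"ty": 0,"tz": 0,"rx": 0,"ry": 0,"rz": 0,"gripper": 0},
    {"tx": 0,"ty": 0,"tz": 0,"rx": 0,"ry": 0,"rz": 0,"gripper": 0},
    {"tx": 0,"ty": 0,"tz": 0,"rx": 0,"ry": 0,"rz": 0,"gripper": 0}
  ]
}}

```text
time: 9.75
ee_pos: [0.5781, -0.1962, 0.15]
tool_rot: [0.707, 0.707, 0.0, 0.002]
wrist_force: [-2.7, 1.3, 6.1]
finger_gap: 0.144
finger_force: 79.7
```

```bash
sed -i 's/d6,e2=p/d6,e2,w=p/; s/R.apply(\[a1,0,0\])/R.apply([a1,w,0])/; s/^P0=.*/P0=[.3,0,.45,.45,0,.25,0,.07]/' kin.py
python3 - <<'E'
from h import *
from kin import *
s=st();q=np.array(s['joint_positions']);print(np.round(q,3).tolist(),s['finger_force'])
D=json.load(open('D.json'));D.append([list(map(float,q)),list(map(float,s['ee_pos']))]);json.dump(D,open('D.json','w'))
p=fit(D);print(p)
for a,b in D: print((fk(a,p)[0]-b).round(4))
E
```

```text
t 9.75 p [ 0.5781 -0.1962  0.15  ] q [0.707 0.707 0.    0.002] gap 0.144 F [-2.7  1.3  6.1]
[-0.449, 0.079, 1.724, -0.0, 1.335, -0.449] 79.69058275222778
fit [ 0.2366  0.0019  0.4278  0.6093  0.0955  0.2797 -0.0014  0.0741] 0.00021
[ 0.23655614  0.00190535  0.42779376  0.60932141  0.0955189   0.27971431
 -0.00141137  0.07410916]
[-0.0001  0.     -0.0002]
[0.0001 0.     0.0001]
[ 0.      0.0002 -0.0002]
[ 0.0001 -0.0001  0.0002]
[-0.0001 -0.     -0.0001]
[ 0.     -0.0001  0.0002]
```

>>> {"fn": "servo_tool", "kwargs": {
  "moves": [
    {"tx": 0,"ty": 0,"tz": -0.1,"rx": 0,"ry": 0,"rz": 0,"gripper": 0},
    {"tx": 0,"ty": 0,"tz": -0.25,"rx": 0,"ry": 0,"rz": 0,"gripper": 0},
    {"tx": 0,"ty": 0,"tz": -0.3,"rx": 0,"ry": 0,"rz": 0,"gripper": 0},
    {"tx": 0,"ty": 0,"tz": -0.15,"rx": 0,"ry": 0,"rz": 0,"gripper": 0},
    {"tx": 0.1,"ty": 0,"tz": 0,"rx": 0,"ry": 0,"rz": 0,"gripper": 0}
  ]
}}

```text
time: 10.25
ee_pos: [0.5787, -0.1867, 0.2306]
tool_rot: [0.707, 0.707, 0.001, 0.003]
wrist_force: [-0.4, 0.0, -2.8]
finger_gap: 0.143
finger_force: 78.4
```

>>> {"fn": "servo_tool", "kwargs": {
  "moves": [
    {"tx": 0.2,"ty": 0.05,"tz": 0,"rx": 0,"ry": 0,"rz": 0.0909,"gripper": 0},
    {"tx": 0,"ty": 0,"tz": 0,"rx": 0,"ry": 0,"rz": 0.0909,"gripper": 0},
    {"tx": 0,"ty": 0,"tz": 0,"rx": 0,"ry": 0,"rz": 0.0909,"gripper": 0},
    {"tx": 0,"ty": 0,"tz": 0,"rx": 0,"ry": 0,"rz": 0.0909,"gripper": 0},
    {"tx": 0,"ty": 0,"tz": 0,"rx": 0,"ry": 0,"rz": 0.0909,"gripper": 0}
  ]
}}

```text
time: 10.75
ee_pos: [0.5812, -0.1642, 0.2246]
tool_rot: [0.911, 0.413, -0.001, -0.002]
wrist_force: [0.3, -0.4, -3.9]
finger_gap: 0.142
finger_force: 78.4
```

>>> {"fn": "servo_tool", "kwargs": {
  "moves": [
    {"tx": 0,"ty": 0,"tz": 0,"rx": 0,"ry": 0,"rz": 0.0909,"gripper": 0},
    {"tx": 0,"ty": 0,"tz": 0,"rx": 0,"ry": 0,"rz": 0.0909,"gripper": 0},
    {"tx": 0,"ty": 0,"tz": 0,"rx": 0,"ry": 0,"rz": 0.0909,"gripper": 0},
    {"tx": 0,"ty": 0,"tz": 0,"rx": 0,"ry": 0,"rz": 0.0909,"gripper": 0},
    {"tx": 0,"ty": 0,"tz": 0,"rx": 0,"ry": 0,"rz": 0.0909,"gripper": 0}
  ]
}}

```text
time: 11.25
ee_pos: [0.5812, -0.1643, 0.2247]
tool_rot: [0.998, 0.069, -0.002, -0.001]
wrist_force: [-0.1, -0.5, -4.1]
finger_gap: 0.143
finger_force: 78.4
```

>>> {"fn": "servo_tool", "kwargs": {
  "moves": [
    {"tx": 0,"ty": 0,"tz": 0,"rx": 0,"ry": 0,"rz": 0.091,"gripper": 0},
    {"tx": 0.05,"ty": -0.1,"tz": 0,"rx": 0,"ry": 0,"rz": 0,"gripper": 0},
    {"tx": 0.1,"ty": -0.3,"tz": 0,"rx": 0,"ry": 0,"rz": 0,"gripper": 0},
    {"tx": 0,"ty": 0,"tz": 0,"rx": 0,"ry": 0,"rz": 0,"gripper": 0},
    {"tx": 0,"ty": 0,"tz": 0,"rx": 0,"ry": 0,"rz": 0,"gripper": 0}
  ]
}}

```text
time: 11.75
ee_pos: [0.597, -0.124, 0.226]
tool_rot: [1.0, 0.002, -0.001, -0.0]
wrist_force: [0.6, -0.8, -3.4]
finger_gap: 0.145
finger_force: 78.5
```

Run:
```python
from h import *
s=st()
save('side','d1')
for c,z in (('scene',.01),('side',.01)):
    im=env.camera(c);m=env.camera_model(c)
    for th in ('trivet','coaster'):
        for x in env.silhouettes(th,c)[:2]:
            k=x['mask'];yx=np.argwhere(k)
            e=cv2.fitEllipse(cv2.convexHull(yx[:,::-1].astype(np.float32)))
            print(c,th,round(x['p'],2),k.sum(),np.round(e[0],1),atz(m,e[0],.01 if th=='trivet' else .004).round(4),np.round(e[1],1))
    for th in ('s1','cup','cup_grip'): look(th,c)
```

```text
t 11.75 p [ 0.597 -0.124  0.226] q [ 1.     0.002 -0.001 -0.   ] gap 0.145 F [ 0.6 -0.8 -3.4]
scene coaster 0.64 596 [417.4 191.6] [0.496  0.3557 0.004 ] [33.  39.5]
s1 scene [([354.1, 179.1], 0.5), ([329.3, 174.6], 0.48), ([343.1, 197.6], 0.43)]
cup scene [([460.9, 240.0], 0.94), ([389.6, 148.4], 0.69), ([417.3, 194.2], 0.56)]
cup_grip scene [([460.4, 177.8], 0.92), ([440.2, 239.2], 0.82), ([411.8, 96.5], 0.81), ([166.8, 223.8], 0.53)]
side trivet 0.9 1550 [268.7 225.3] [0.6252 0.0593 0.01  ] [35.7 54.7]
side coaster 0.98 928 [252.7 320.2] [0.4891 0.3623 0.004 ] [42.5 54.3]
s1 side [([301.1, 252.1], 0.6), ([307.5, 272.1], 0.55), ([333.5, 255.3], 0.41)]
cup side [([255.4, 318.6], 0.97), ([333.9, 339.7], 0.71), ([334.6, 257.7], 0.43)]
cup_grip side [([388.4, 379.7], 0.82), ([212.4, 339.8], 0.81), ([188.5, 283.0], 0.67), ([248.9, 305.5], 0.46)]
```

View pics/d1.png

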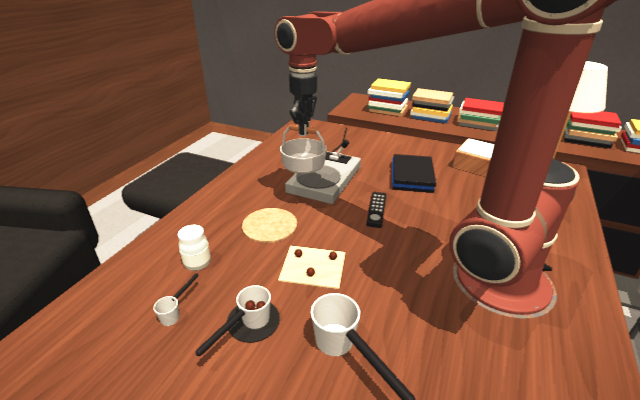

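The pan hangs level in the gripper at (303,155), over the trivet side of the warmer. Now I'll pin down the trivet.

Run:
```python
from h import *
obs=[]
for f,c,seed in (('a','scene',(325,249)),('d1','side',(269,225))):
    im=cv2.imread(f'pics/{f}.png');m=env.camera_model(c)
    h=cv2.cvtColor(im,cv2.COLOR_BGR2HSV).astype(int);w=im.astype(int)
    mk=((w[:,:,2]>170)&(w[:,:,1]>100)).astype(np.uint8);mk=cv2.morphologyEx(mk,cv2.MORPH_CLOSE,np.ones((5,5)))
    n,l,s,cc=cv2.connectedComponentsWithStats(mk);k=l==l[seed[1],seed[0]]
    e=cv2.fitEllipse(cv2.convexHull(np.argwhere(k)[:,::-1].astype(np.float32)))
    print(c,k.sum(),np.round(e[0],1),np.round(e[1],1),atz(m,e[0],.01).round(4));obs.append((m,e[0]))
print(tri(*obs).round(4))
```

```text
scene 2522 [325.  248.7] [54.9 58.3] [0.6325 0.0482 0.01  ]
side 43442 [252.3 269.6] [276.4 489.1] [0.5707 0.2342 0.01  ]
[ 0.6214  0.092  -0.1092]
```

>>> {"fn": "servo_tool", "kwargs": {
  "moves": [
    {"tx": 0.05,"ty": -0.15,"tz": 0,"rx": 0,"ry": 0,"rz": 0,"gripper": 0},
    {"tx": 0.05,"ty": -0.3,"tz": 0,"rx": 0,"ry": 0,"rz": 0,"gripper": 0},
    {"tx": 0.05,"ty": -0.35,"tz": 0,"rx": 0,"ry": 0,"rz": 0,"gripper": 0},
    {"tx": 0.05,"ty": -0.35,"tz": 0,"rx": 0,"ry": 0,"rz": 0,"gripper": 0},
    {"tx": 0.05,"ty": -0.3,"tz": 0,"rx": 0,"ry": 0,"rz": 0,"gripper": 0}
  ]
}}

```text
time: 12.9
ee_pos: [0.6223, 0.0222, 0.2274]
tool_rot: [1.0, 0.001, 0.0, -0.0]
wrist_force: [-0.1, -1.2, -3.5]
finger_gap: 0.148
finger_force: 78.5
```

>>> {"fn": "servo_tool", "kwargs": {
  "moves": [
    {"tx": 0.05,"ty": -0.2,"tz": 0,"rx": 0,"ry": 0,"rz": 0,"gripper": 0},
    {"tx": 0.04,"ty": -0.1,"tz": 0.1,"rx": 0,"ry": 0,"rz": 0,"gripper": 0},
    {"tx": 0,"ty": 0,"tz": 0.2,"rx": 0,"ry": 0,"rz": 0,"gripper": 0},
    {"tx": 0,"ty": 0,"tz": 0.3,"rx": 0,"ry": 0,"rz": 0,"gripper": 0},
    {"tx": 0,"ty": 0,"tz": 0,"rx": 0,"ry": 0,"rz": 0,"gripper": 0}
  ]
}}

```text
time: 13.4
ee_pos: [0.6275, 0.0497, 0.1608]
tool_rot: [1.0, 0.0, -0.006, -0.0]
wrist_force: [-0.4, -0.4, -5.3]
finger_gap: 0.145
finger_force: 78.4
```

Run:
```python
from h import *
st();save('wrist','w3');save('side','d2')
w=cv2.imread('pics/w3.png');d=cv2.imread('pics/d2.png')[120:320,180:440]
cv2.imwrite('pics/w3d2.png',np.hstack([cv2.resize(w,(420,262)),cv2.resize(d,(340,262))]))
```

```text
t 13.4 p [0.6275 0.0497 0.1608] q [ 1.     0.    -0.006 -0.   ] gap 0.145 F [-0.4 -0.4 -5.3]
```

View pics/w3d2.png

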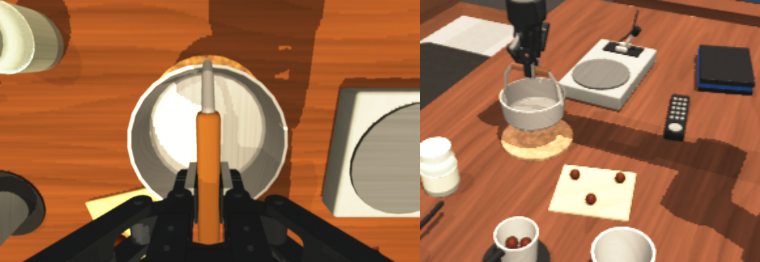

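The pan hangs centred over the trivet, so I'll lower it and release.

>>> {"fn": "servo_tool", "kwargs": {
  "moves": [
    {"tx": 0.02,"ty": 0,"tz": 0.2,"rx": 0,"ry": 0,"rz": 0,"gripper": 0},
    {"tx": 0,"ty": 0,"tz": 0.15,"rx": 0,"ry": 0,"rz": 0,"gripper": 0},
    {"tx": 0,"ty": 0,"tz": 0.1,"rx": 0,"ry": 0,"rz": 0,"gripper": 0},
    {"tx": 0,"ty": 0,"tz": 0.06,"rx": 0,"ry": 0,"rz": 0,"gripper": 0},
    {"tx": 0,"ty": 0,"tz": 0,"rx": 0,"ry": 0,"rz": 0,"gripper": 0}
  ]
}}

```text
time: 14.0
ee_pos: [0.6325, 0.0494, 0.1153]
tool_rot: [1.0, 0.0, -0.001, -0.0]
wrist_force: [-0.6, 0.4, -3.7]
finger_gap: 0.146
finger_force: 78.5
```

Run:
```python
from h import *
st()
m=env.camera_model('scene');im=save('scene','e1')
for th in('trivet','pan'):
  for x in env.silhouettes(th,'scene')[:1]:
    e=cv2.fitEllipse(cv2.convexHull(np.argwhere(x['mask'])[:,::-1].astype(np.float32)));print(th,np.round(e[0],1),atz(m,e[0],.01).round(4))
for x in look('pan','scene'): print(atz(m,x['centre'],.01).round(4))
```

```text
t 14.0 p [0.6325 0.0494 0.1153] q [ 1.     0.    -0.001 -0.   ] gap 0.146 F [-0.6  0.4 -3.7]
trivet [324.5 251.9] [0.6416 0.0452 0.01  ]
pan [325.5 246.9] [0.6275 0.0507 0.01  ]
pan scene [([322.3, 249.2], 0.95)]
[0.6327 0.0408 0.01  ]
```

>>> {"fn": "servo_tool", "kwargs": {
  "moves": [
    {"tx": 0,"ty": 0,"tz": 0.03,"rx": 0,"ry": 0,"rz": 0,"gripper": 0},
    {"tx": 0,"ty": 0,"tz": 0.03,"rx": 0,"ry": 0,"rz": 0,"gripper": 0},
    {"tx": 0,"ty": 0,"tz": 0,"rx": 0,"ry": 0,"rz": 0,"gripper": 0},
    {"tx": 0,"ty": 0,"tz": 0,"rx": 0,"ry": 0,"rz": 0,"gripper": 0.5},
    {"tx": 0,"ty": 0,"tz": 0,"rx": 0,"ry": 0,"rz": 0,"gripper": 0.5}
  ]
}}

```text
time: 14.7
ee_pos: [0.634, 0.0494, 0.1115]
tool_rot: [1.0, 0.0, 0.001, 0.0]
wrist_force: [-0.3, 0.6, -0.6]
finger_gap: 0.475
finger_force: 0.0
```

>>> {"fn": "servo_tool", "kwargs": {
  "moves": [
    {"tx": 0,"ty": 0,"tz": -0.3,"rx": 0,"ry": 0,"rz": 0,"gripper": 0.5},
    {"tx": 0,"ty": 0,"tz": -0.45,"rx": 0,"ry": 0,"rz": 0,"gripper": 0.5},
    {"tx": 0,"ty": 0,"tz": -0.45,"rx": 0,"ry": 0,"rz": 0,"gripper": 0.5},
    {"tx": 0,"ty": 0,"tz": -0.45,"rx": 0,"ry": 0,"rz": 0,"gripper": 0.5},
    {"tx": 0,"ty": 0,"tz": -0.45,"rx": 0,"ry": 0,"rz": 0,"gripper": 0.5}
  ]
}}

```text
time: 15.2
ee_pos: [0.6333, 0.0494, 0.3236]
tool_rot: [1.0, 0.0, 0.001, 0.0]
wrist_force: [0.3, -0.6, 0.2]
finger_gap: 0.5
finger_force: 0.0
```

Run:
```python
from h import *
from kin import *
s=st();q=s['joint_positions'];print(np.round(q,3))
m=env.camera_model('wrist');im=save('wrist','w4')
for th,z in (('pan',.01),('pan_handle',.125),('trivet',0),('s1',.0175),('cup',.004),('cup_grip',.059)):
  for x in look(th,'wrist'): print('  ',atz(m,x['centre'],z).round(4))
p=fit(json.load(open('D.json')))
# plan cup: grasp pose and pour poses
h=np.deg2rad(82)
def R(yaw,tilt): # tool x=handle dir(yaw); tilt>0: rotate about handle axis pouring
    d=Ro.from_euler('z',yaw)
    base=d*Ro.from_matrix(np.array([[1,0,0],[0,-1,0],[0,0,-1.]]))
    return base*Ro.from_euler('x',tilt)
q0=q
def tcp(G,Rm): return np.array(G)+Rm.apply([0,0,.019])
for name,G,yaw,ts in (('grasp',[.506,.467,.059],h,[0,.26,.52,-.26,-.52]),):
    for t in ts:
        Rm=R(yaw,t);qq,e=ik(tcp(G,Rm),Rm,p,[.7,.3,1.5,0,1.5,.8]);print(name,t,Rm.as_matrix()[:,2].round(2),qq.round(2),e.round(4))
for sg in (1,-1):
  qq=[0,.3,1.5,0,1.5,-1.5]
  for t in np.arange(-30,121,15):
    Rm=R(np.pi,np.deg2rad(t)*sg);qq,e=ik(tcp([.632-.115,.045+.05,.17],Rm),Rm,p,qq);P=fk(qq,p);wc=P[0]-P[1].apply([0,0,.28]);print(sg,t,Rm.as_matrix()[:,2].round(2),qq.round(2),e.round(4),wc.round(2))
```

```text
t 15.2 p [0.6333 0.0494 0.3236] q [1.    0.    0.001 0.   ] gap 0.5 F [ 0.3 -0.6  0.2]
[-0.039  0.037  1.477  0.     1.625  1.531]
pan wrist [([315.8, 150.4], 0.64)]
   [0.6385 0.0529 0.01  ]
pan_handle wrist [([315.8, 173.0], 0.97)]
   [0.6329 0.0524 0.125 ]
trivet wrist []
s1 wrist [([278.2, 309.1], 0.76), ([223.6, 290.4], 0.59), ([256.6, 256.9], 0.52), ([85.4, 267.5], 0.21)]
   [0.4034 0.1093 0.0175]
   [0.4349 0.1881 0.0175]
   [0.4886 0.1371 0.0175]
   [0.4722 0.3829 0.0175]
cup wrist [([27.0, 131.3], 0.81), ([109.2, 252.8], 0.79), ([317.1, 173.5], 0.68), ([140.3, 350.8], 0.4)]
   [0.663  0.4314 0.004 ]
   [0.4889 0.3537 0.004 ]
   [0.6062 0.0512 0.004 ]
   [0.318  0.3336 0.004 ]
cup_grip wrist [([68.1, 136.1], 0.85)]
   [0.6626 0.3399 0.059 ]
fit [ 0.2366  0.0019  0.4278  0.6093  0.0955  0.2797 -0.0014  0.0741] 0.00021
grasp 0 [ 0.  0. -1.] [ 0.64  0.37  1.58 -0.    1.19  0.78] 0.0
grasp 0.26 [-0.25  0.04 -0.97] [0.57 0.47 1.47 0.17 1.41 0.67] 0.0
grasp 0.52 [-0.49  0.07 -0.87] [0.52 0.59 1.35 0.31 1.63 0.61] 0.0
grasp -0.26 [ 0.25 -0.04 -0.97] [ 0.71  0.3   1.69 -0.23  0.99  0
[... 1253 characters left out ...]
.1  0.43]
-1 15 [ 0.    0.26 -0.97] [-0.09 -0.13  1.95  0.27  1.36 -1.72] 0.0 [0.52 0.03 0.42]
-1 30 [ 0.    0.5  -0.87] [-0.21 -0.1   1.96  0.52  1.42 -1.9 ] 0.0 [ 0.52 -0.04  0.4 ]
-1 45 [ 0.    0.71 -0.71] [-0.31 -0.03  1.98  0.74  1.52 -2.05] 0.0 [ 0.52 -0.09  0.35]
-1 60 [ 0.    0.87 -0.5 ] [-0.39  0.07  1.98  0.93  1.63 -2.17] 0.0 [ 0.52 -0.13  0.3 ]
-1 75 [ 0.    0.97 -0.26] [-0.43  0.19  1.97  1.11  1.76 -2.27] 0.0 [ 0.52 -0.16  0.24]
-1 90 [ 0.  1. -0.] [-0.45  0.33  1.95  1.27  1.9  -2.34] 0.0 [ 0.52 -0.17  0.17]
-1 105 [0.   0.97 0.26] [-0.43  0.47  1.93  1.43  2.05 -2.38] 0.0 [ 0.52 -0.16  0.1 ]
-1 120 [0.   0.87 0.5 ] [-0.39  0.61  1.9   1.61  2.21 -2.39] 0.0 [ 0.52 -0.13  0.04]
```

>>> {"fn": "servo_tool", "kwargs": {
  "moves": [
    {"tx": -0.13,"ty": -0.4,"tz": 0,"rx": 0,"ry": 0,"rz": 0,"gripper": 0.5},
    {"tx": -0.13,"ty": -0.42,"tz": 0,"rx": 0,"ry": 0,"rz": 0,"gripper": 0.5},
    {"tx": -0.13,"ty": -0.42,"tz": 0,"rx": 0,"ry": 0,"rz": 0,"gripper": 0.5},
    {"tx": -0.13,"ty": -0.42,"tz": 0,"rx": 0,"ry": 0,"rz": 0,"gripper": 0.5},
    {"tx": -0.13,"ty": -0.42,"tz": 0,"rx": 0,"ry": 0,"rz": 0,"gripper": 0.5}
  ]
}}

```text
time: 16.05
ee_pos: [0.5668, 0.2587, 0.3179]
tool_rot: [1.0, -0.0, -0.002, 0.001]
wrist_force: [0.5, 0.1, -0.1]
finger_gap: 0.499
finger_force: 0.0
```

>>> {"fn": "servo_tool", "kwargs": {
  "moves": [
    {"tx": -0.13,"ty": -0.42,"tz": 0.14,"rx": 0,"ry": 0,"rz": 0,"gripper": 0.5},
    {"tx": -0.13,"ty": -0.42,"tz": 0.14,"rx": 0,"ry": 0,"rz": 0,"gripper": 0.5},
    {"tx": -0.13,"ty": -0.42,"tz": 0.14,"rx": 0,"ry": 0,"rz": 0,"gripper": 0.5},
    {"tx": -0.13,"ty": -0.42,"tz": 0.14,"rx": 0,"ry": 0,"rz": 0,"gripper": 0.5},
    {"tx": -0.1,"ty": -0.42,"tz": 0.14,"rx": 0,"ry": 0,"rz": 0,"gripper": 0.5}
  ]
}}

```text
time: 16.55
ee_pos: [0.5044, 0.4685, 0.2473]
tool_rot: [1.0, 0.0, -0.001, 0.001]
wrist_force: [1.4, 0.1, -0.6]
finger_gap: 0.495
finger_force: 0.0
```

>>> {"fn": "servo_tool", "kwargs": {
  "moves": [
    {"tx": 0,"ty": 0,"tz": 0,"rx": 0,"ry": 0,"rz": -0.091,"gripper": 0.5},
    {"tx": 0,"ty": 0,"tz": 0,"rx": 0,"ry": 0,"rz": -0.091,"gripper": 0.5},
    {"tx": 0,"ty": 0,"tz": 0,"rx": 0,"ry": 0,"rz": -0.091,"gripper": 0.5},
    {"tx": 0,"ty": 0,"tz": 0,"rx": 0,"ry": 0,"rz": -0.091,"gripper": 0.5},
    {"tx": 0,"ty": 0,"tz": 0,"rx": 0,"ry": 0,"rz": -0.091,"gripper": 0.5}
  ]
}}

```text
time: 17.05
ee_pos: [0.5053, 0.4669, 0.2476]
tool_rot: [0.936, 0.353, -0.002, 0.001]
wrist_force: [0.1, -1.0, -0.2]
finger_gap: 0.499
finger_force: 0.0
```

>>> {"fn": "servo_tool", "kwargs": {
  "moves": [
    {"tx": 0,"ty": 0,"tz": 0,"rx": 0,"ry": 0,"rz": -0.091,"gripper": 0.5},
    {"tx": 0,"ty": 0,"tz": 0,"rx": 0,"ry": 0,"rz": -0.091,"gripper": 0.5},
    {"tx": 0,"ty": 0,"tz": 0,"rx": 0,"ry": 0,"rz": -0.091,"gripper": 0.5},
    {"tx": 0,"ty": 0,"tz": 0,"rx": 0,"ry": 0,"rz": -0.091,"gripper": 0.5},
    {"tx": 0,"ty": 0,"tz": 0,"rx": 0,"ry": 0,"rz": -0.091,"gripper": 0.5}
  ]
}}

```text
time: 17.55
ee_pos: [0.5053, 0.4668, 0.2477]
tool_rot: [0.753, 0.658, -0.002, -0.0]
wrist_force: [0.5, -0.5, -0.2]
finger_gap: 0.499
finger_force: 0.0
```

Run:
```python
from h import *
s=st();m=env.camera_model('wrist');im=save('wrist','w5')
for th,z in (('coaster',.0),('cup',.004),('cup_grip',.059),('c1',.02)):
  for x in look(th,'wrist'): print('  ',atz(m,x['centre'],z).round(4))
for c in('scene','side'):
  env.camera(c);mm=env.camera_model(c)
  for x in look('cup_grip',c): print('  ',atz(mm,x['centre'],.059).round(4))
  for x in look('cup',c): print('  ',atz(mm,x['centre'],.004).round(4))
```

```text
t 17.55 p [0.5053 0.4668 0.2477] q [ 0.753  0.658 -0.002 -0.   ] gap 0.499 F [ 0.5 -0.5 -0.2]
coaster wrist [([316.6, 249.0], 0.77)]
   [0.4888 0.3618 0.    ]
cup wrist [([460.1, 173.8], 0.8), ([313.1, 253.4], 0.68), ([179.6, 283.9], 0.55), ([308.0, 258.6], 0.31)]
   [0.6632 0.4341 0.004 ]
   [0.484  0.3584 0.004 ]
   [0.3119 0.3395 0.004 ]
   [0.4768 0.3524 0.004 ]
cup_grip wrist [([319.8, 174.8], 0.88), ([6.0, 269.8], 0.77), ([476.1, 251.7], 0.63)]
   [0.5067 0.4669 0.059 ]
   [0.1618 0.4097 0.059 ]
   [0.6573 0.3635 0.059 ]
c1 wrist [([327.3, 265.9], 0.75), ([309.4, 258.2], 0.71), ([307.6, 267.5], 0.6), ([308.4, 276.0], 0.53), ([323.5, 258.4], 0.37)]
   [0.4997 0.3477 0.02  ]
   [0.4801 0.3605 0.02  ]
   [0.4763 0.3488 0.02  ]
   [0.4756 0.3375 0.02  ]
   [0.4965 0.358  0.02  ]
cup_grip scene [([411.2, 95.6], 0.96), ([437.7, 239.6], 0.86), ([460.9, 181.2], 0.7), ([174.5, 249.3], 0.15)]
   [0.1646 0.4227 0.059 ]
   [0.6753 0.3425 0.059 ]
   [0.5121 0.4672 0.059 ]
   [ 0.5878 -0.3444  0.059 ]
cup scene [([417.3, 190.5], 0.6), ([391.3, 148.1], 0.6), ([459.1, 240.8], 0.6)]
   [0.4923 0.3565 0.004 ]
   [0.3254 0.3209 0.004 ]
   [0.6691 0.4233 0.004 ]
cup_grip side [([391.2, 379.8], 0.9), ([212.3, 339.2], 0.69), ([191.8, 283.0], 0.6)]
   [0.1737 0.4051 0.059 ]
   [0.5076 0.4689 0.059 ]
   [0.6401 0.3684 0.059 ]
cup side [([171.2, 315.0], 0.71), ([256.0, 318.9], 0.62), ([331.6, 339.3], 0.61)]
   [0.6621 0.4265 0.004 ]
   [0.4845 0.3563 0.004 ]
   [0.3135 0.3348 0.004 ]
```

View pics/w5.png

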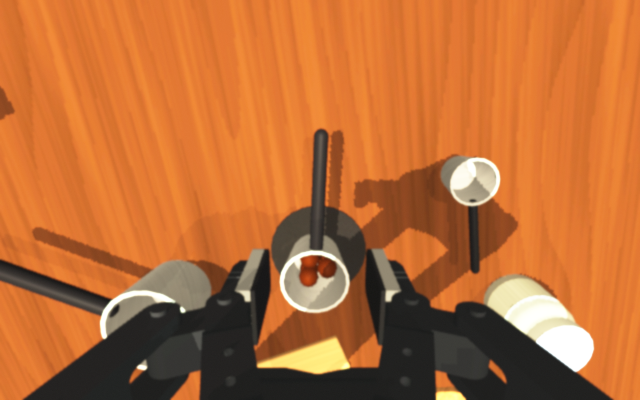

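The view shows the handle running between the fingers, from (320,131) to (317,245), with chestnuts inside the cup at (318,268). I'll tilt 30° and grip it.

>>> {"fn": "servo_tool", "kwargs": {
  "moves": [
    {"tx": 0,"ty": 0,"tz": 0,"rx": 0.0833,"ry": 0,"rz": 0,"gripper": 0.6},
    {"tx": 0,"ty": 0,"tz": 0,"rx": 0.0833,"ry": 0,"rz": 0,"gripper": 0.6},
    {"tx": 0,"ty": 0,"tz": 0,"rx": 0.0833,"ry": 0,"rz": 0,"gripper": 0.6},
    {"tx": 0,"ty": 0,"tz": 0,"rx": 0.0833,"ry": 0,"rz": 0,"gripper": 0.6},
    {"tx": 0,"ty": 0,"tz": 0,"rx": 0,"ry": 0,"rz": 0,"gripper": 0.6}
  ]
}}

```text
time: 18.6
ee_pos: [0.508, 0.4658, 0.2465]
tool_rot: [0.731, 0.631, -0.172, -0.196]
wrist_force: [0.2, -1.4, -1.1]
finger_gap: 0.596
finger_force: 0.0
```

>>> {"fn": "servo_tool", "kwargs": {
  "moves": [
    {"tx": 0,"ty": 0.24,"tz": 0.3,"rx": 0,"ry": 0,"rz": 0,"gripper": 0.6},
    {"tx": 0,"ty": 0.24,"tz": 0.3,"rx": 0,"ry": 0,"rz": 0,"gripper": 0.6},
    {"tx": 0,"ty": 0.24,"tz": 0.3,"rx": 0,"ry": 0,"rz": 0,"gripper": 0.6},
    {"tx": 0,"ty": 0.24,"tz": 0.3,"rx": 0,"ry": 0,"rz": 0,"gripper": 0.6},
    {"tx": 0,"ty": 0,"tz": 0,"rx": 0,"ry": 0,"rz": 0,"gripper": 0.6}
  ]
}}

```text
time: 19.1
ee_pos: [0.5257, 0.4622, 0.0919]
tool_rot: [0.729, 0.632, -0.174, -0.195]
wrist_force: [-1.4, -0.8, -1.4]
finger_gap: 0.6
finger_force: 0.0
```

Run:
```python
from h import *
s=st();R=Ro.from_quat(s['tool_rot']);m=env.camera_model('wrist');env.camera('wrist')
for x in look('cup_grip','wrist'):
  X=atz(m,x['centre'],.059);print(X.round(4),'tool delta to TCP target',(R.inv().apply(X-s['ee_pos'])+[0,0,.019]).round(4))
```

```text
t 19.1 p [0.5257 0.4622 0.0919] q [ 0.729  0.632 -0.174 -0.195] gap 0.6 F [-1.4 -0.8 -1.4]
cup_grip wrist [([315.9, 227.9], 0.56)]
[0.5051 0.4691 0.059 ] tool delta to TCP target [ 0.0041 -0.0018  0.0582]
```

>>> {"fn": "servo_tool", "kwargs": {
  "force": 110,
  "moves": [
    {"tx": 0.03,"ty": -0.01,"tz": 0.2,"rx": 0,"ry": 0,"rz": 0,"gripper": 0.6},
    {"tx": 0,"ty": 0,"tz": 0.2,"rx": 0,"ry": 0,"rz": 0,"gripper": 0.6},
    {"tx": 0,"ty": 0,"tz": 0.18,"rx": 0,"ry": 0,"rz": 0,"gripper": 0.6},
    {"tx": 0,"ty": 0,"tz": 0,"rx": 0,"ry": 0,"rz": 0,"gripper": 0.6},
    {"tx": 0,"ty": 0,"tz": 0,"rx": 0,"ry": 0,"rz": 0,"gripper": 0}
  ]
}}

```text
time: 19.7
ee_pos: [0.5002, 0.4718, 0.0501]
tool_rot: [0.729, 0.634, -0.169, -0.195]
wrist_force: [-0.3, 0.8, 0.2]
finger_gap: 0.442
finger_force: 0.0
```

>>> {"fn": "servo_tool", "kwargs": {
  "moves": [
    {"tx": 0,"ty": 0,"tz": 0,"rx": 0,"ry": 0,"rz": 0,"gripper": 0},
    {"tx": 0,"ty": 0,"tz": 0,"rx": 0,"ry": 0,"rz": 0,"gripper": 0},
    {"tx": 0,"ty": 0,"tz": 0,"rx": 0,"ry": 0,"rz": 0,"gripper": 0},
    {"tx": 0,"ty": 0,"tz": 0,"rx": 0,"ry": 0,"rz": 0,"gripper": 0},
    {"tx": 0,"ty": 0,"tz": 0,"rx": 0,"ry": 0,"rz": 0,"gripper": 0}
  ]
}}

```text
time: 20.2
ee_pos: [0.5004, 0.4721, 0.0499]
tool_rot: [0.73, 0.633, -0.169, -0.196]
wrist_force: [-0.7, 3.3, 5.4]
finger_gap: 0.12
finger_force: 108.0
```

Run:
```python
from h import *
s=st();R=Ro.from_quat(s['tool_rot']);print(R.as_matrix().round(3).tolist(),s['finger_force'],np.round(s['joint_positions'],2))
for n,d in (('up100',[0,0,.1]),('to pour via z.26',None)):
  if d is None: continue
  print(n,R.inv().apply(d).round(4))
```

```text
t 20.2 p [0.5004 0.4721 0.0499] q [ 0.73   0.633 -0.169 -0.196] gap 0.12 F [-0.7  3.3  5.4]
[[0.141, 0.858, -0.494], [0.99, -0.121, 0.072], [0.002, -0.499, -0.866]] 107.95180678367615 [0.52 0.59 1.33 0.31 1.64 0.62]
up100 [ 0.0002 -0.0499 -0.0866]
```

>>> {"fn": "servo_tool", "kwargs": {
  "moves": [
    {"tx": 0,"ty": -0.05,"tz": -0.087,"rx": 0,"ry": 0,"rz": 0,"gripper": 0},
    {"tx": 0,"ty": -0.1,"tz": -0.173,"rx": 0,"ry": 0,"rz": 0,"gripper": 0},
    {"tx": 0,"ty": -0.15,"tz": -0.26,"rx": 0,"ry": 0,"rz": 0,"gripper": 0},
    {"tx": 0,"ty": -0.15,"tz": -0.26,"rx": 0,"ry": 0,"rz": 0,"gripper": 0},
    {"tx": 0,"ty": -0.15,"tz": -0.26,"rx": 0,"ry": 0,"rz": 0,"gripper": 0}
  ]
}}

```text
time: 20.7
ee_pos: [0.5, 0.4709, 0.1704]
tool_rot: [0.73, 0.633, -0.169, -0.195]
wrist_force: [-0.1, -0.3, -2.1]
finger_gap: 0.115
finger_force: 107.7
```

Run:
```python
from h import *
from kin import *
s=st();q=s['joint_positions'];print(s['finger_force'],np.round(q,2),s['moment'])
save('side','d3');a=cv2.imread('pics/d3.png')[180:400,100:452];cv2.imwrite('pics/d3c.png',cv2.resize(a,(528,330)))
p=fit(json.load(open('D.json')))
# plan: rotate +98 about world z to handle=-X keeping G, then translate, then pour; check ik along the way
R0=Ro.from_quat(s['tool_rot']);G0=np.array(s['ee_pos'])-R0.apply([0,0,.019])
print('G',G0.round(4))
Gt=np.array([.634-.115,.05+.045,.19])
qq=q
for f in np.linspace(0,1,9):
    R=Ro.from_euler('z',np.deg2rad(98.1)*f)*R0;G=G0+(Gt-G0)*f
    qq,e=ik(G+R.apply([0,0,.019]),R,p,qq);print(f,qq.round(2),e.round(3))
Rf=R
for t in range(0,131,20):
    R=Rf*Ro.from_euler('x',-np.deg2rad(t));qq,e=ik(Gt+R.apply([0,0,.019]),R,p,qq);P=fk(qq,p);print(t,qq.round(2),e.round(3),(P[0]-P[1].apply([0,0,.28])).round(2))
```

```text
t 20.7 p [0.5    0.4709 0.1704] q [ 0.73   0.633 -0.169 -0.195] gap 0.115 F [-0.1 -0.3 -2.1]
107.67953753471375 [0.52 0.48 1.28 0.32 1.8  0.67] [ 0.27378365 -0.54066322 -0.01105972]
fit [ 0.2366  0.0019  0.4278  0.6093  0.0955  0.2797 -0.0014  0.0741] 0.00021
G [0.5094 0.4695 0.1869]
0.0 [0.52 0.48 1.28 0.32 1.8  0.67] 0.0
0.125 [0.5  0.45 1.31 0.22 1.86 0.44] 0.0
0.25 [0.48 0.42 1.35 0.1  1.89 0.2 ] 0.0
0.375 [ 0.46  0.38  1.4  -0.02  1.88 -0.04] 0.0
0.5 [ 0.44  0.33  1.47 -0.14  1.85 -0.28] 0.0
0.625 [ 0.41  0.26  1.55 -0.26  1.79 -0.52] 0.0
0.75 [ 0.38  0.18  1.64 -0.36  1.71 -0.74] 0.0
0.875 [ 0.34  0.09  1.74 -0.44  1.6  -0.97] 0.0
1.0 [ 0.28 -0.01  1.84 -0.5   1.48 -1.2 ] 0.0
0 [ 0.28 -0.01  1.84 -0.5   1.48 -1.2 ] 0.0 [0.52 0.23 0.42]
20 [ 0.13 -0.11  1.88 -0.17  1.39 -1.41] 0.0 [0.52 0.14 0.45]
40 [-0.05 -0.15  1.92  0.18  1.39 -1.65] 0.0 [0.52 0.05 0.45]
60 [-0.21 -0.12  1.95  0.52  1.45 -1.88] 0.0 [ 0.52 -0.04  0.42]
80 [-0.34 -0.03  1.96  0.81  1.58 -2.06] 0.0 [ 0.52 -0.11  0.36]
100 [-0.42  0.12  1.97  1.06  1.74 -2.2 ] 0.0 [ 0.52 -0.15  0.28]
120 [-0.45  0.3   1.95  1.28  1.91 -2.3 ] 0.0 [ 0.52 -0.17  0.19]
```

View pics/d3c.png

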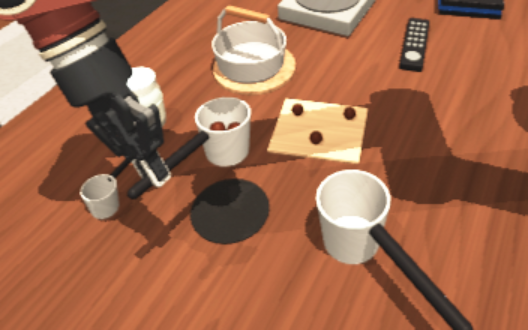

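The cup is held level with its chestnuts inside, and the pan stands on the trivet. I'll lift a bit more and swing the handle round towards the robot.

>>> {"fn": "servo_tool", "kwargs": {
  "moves": [
    {"tx": 0,"ty": -0.15,"tz": -0.26,"rx": 0,"ry": 0,"rz": 0,"gripper": 0},
    {"tx": 0,"ty": 0,"tz": 0,"rx": 0,"ry": -0.03,"rz": -0.052,"gripper": 0},
    {"tx": 0,"ty": 0,"tz": 0,"rx": 0,"ry": -0.0453,"rz": -0.0787,"gripper": 0},
    {"tx": 0,"ty": 0,"tz": 0,"rx": 0,"ry": -0.0453,"rz": -0.0787,"gripper": 0},
    {"tx": 0,"ty": 0,"tz": 0,"rx": 0,"ry": -0.0453,"rz": -0.0787,"gripper": 0}
  ]
}}

```text
time: 21.25
ee_pos: [0.5002, 0.4708, 0.1982]
tool_rot: [0.539, 0.801, -0.215, -0.145]
wrist_force: [0.4, -0.1, -2.9]
finger_gap: 0.116
finger_force: 107.9
```

>>> {"fn": "servo_tool", "kwargs": {
  "moves": [
    {"tx": 0,"ty": 0,"tz": 0,"rx": 0,"ry": -0.0453,"rz": -0.0787,"gripper": 0},
    {"tx": 0,"ty": 0,"tz": 0,"rx": 0,"ry": -0.0453,"rz": -0.0787,"gripper": 0},
    {"tx": 0,"ty": 0,"tz": 0,"rx": 0,"ry": -0.0453,"rz": -0.0787,"gripper": 0},
    {"tx": 0,"ty": 0,"tz": 0,"rx": 0,"ry": -0.0453,"rz": -0.0787,"gripper": 0},
    {"tx": 0,"ty": 0,"tz": 0,"rx": 0,"ry": -0.0453,"rz": -0.0787,"gripper": 0}
  ]
}}

```text
time: 21.75
ee_pos: [0.4998, 0.4712, 0.198]
tool_rot: [0.225, 0.939, -0.252, -0.061]
wrist_force: [0.4, 0.1, -1.8]
finger_gap: 0.117
finger_force: 107.9
```

>>> {"fn": "servo_tool", "kwargs": {
  "moves": [
    {"tx": 0,"ty": 0,"tz": 0,"rx": 0,"ry": -0.0453,"rz": -0.0787,"gripper": 0},
    {"tx": 0,"ty": 0,"tz": 0,"rx": 0,"ry": -0.0453,"rz": -0.0787,"gripper": 0},
    {"tx": 0,"ty": 0,"tz": 0,"rx": 0,"ry": -0.0453,"rz": -0.0787,"gripper": 0},
    {"tx": 0,"ty": 0,"tz": 0,"rx": 0,"ry": -0.0153,"rz": -0.0267,"gripper": 0},
    {"tx": 0,"ty": 0,"tz": 0,"rx": 0,"ry": 0,"rz": 0,"gripper": 0}
  ]
}}

```text
time: 22.25
ee_pos: [0.4987, 0.4713, 0.1983]
tool_rot: [-0.001, 0.966, -0.258, -0.001]
wrist_force: [0.1, -0.6, -2.2]
finger_gap: 0.118
finger_force: 107.9
```

Run:
```python
from h import *
s=st();R=Ro.from_quat(s['tool_rot']);print(R.as_matrix().round(3).tolist(),s['finger_force'])
G=np.array(s['ee_pos'])-R.apply([0,0,.019]);x=R.apply([1,0,0]);cup=G-.115*x;print(G.round(4),'cup axis pt',cup.round(4))
t=np.array([.634,.096,.20]);print(((t-cup)).round(4),R.inv().apply(t-cup).round(4))
```

```text
t 22.25 p [0.4987 0.4713 0.1983] q [-0.001  0.966 -0.258 -0.001] gap 0.118 F [ 0.1 -0.6 -2.2]
[[-1.0, -0.002, -0.002], [-0.001, 0.866, -0.499], [0.003, -0.499, -0.866]] 107.85956025123596
[0.4987 0.4808 0.2148] cup axis pt [0.6137 0.4809 0.2145]
[ 0.0203 -0.3849 -0.0145] [-0.0201 -0.3263  0.2047]
```

>>> {"fn": "servo_tool", "kwargs": {
  "moves": [
    {"tx": -0.02,"ty": -0.2,"tz": 0.125,"rx": 0,"ry": 0,"rz": 0,"gripper": 0},
    {"tx": -0.02,"ty": -0.35,"tz": 0.22,"rx": 0,"ry": 0,"rz": 0,"gripper": 0},
    {"tx": -0.02,"ty": -0.35,"tz": 0.22,"rx": 0,"ry": 0,"rz": 0,"gripper": 0},
    {"tx": -0.02,"ty": -0.35,"tz": 0.22,"rx": 0,"ry": 0,"rz": 0,"gripper": 0},
    {"tx": -0.02,"ty": -0.35,"tz": 0.22,"rx": 0,"ry": 0,"rz": 0,"gripper": 0}
  ]
}}

```text
time: 22.75
ee_pos: [0.5097, 0.2804, 0.1911]
tool_rot: [0.001, 0.966, -0.258, -0.001]
wrist_force: [0.6, -1.2, -2.0]
finger_gap: 0.111
finger_force: 108.0
```

>>> {"fn": "servo_tool", "kwargs": {
  "moves": [
    {"tx": -0.02,"ty": -0.35,"tz": 0.22,"rx": 0,"ry": 0,"rz": 0,"gripper": 0},
    {"tx": -0.02,"ty": -0.35,"tz": 0.22,"rx": 0,"ry": 0,"rz": 0,"gripper": 0},
    {"tx": -0.02,"ty": -0.35,"tz": 0.22,"rx": 0,"ry": 0,"rz": 0,"gripper": 0},
    {"tx": -0.02,"ty": -0.35,"tz": 0.22,"rx": 0,"ry": 0,"rz": 0,"gripper": 0},
    {"tx": -0.02,"ty": -0.25,"tz": 0.16,"rx": 0,"ry": 0,"rz": 0,"gripper": 0}
  ]
}}

```text
time: 23.25
ee_pos: [0.5191, 0.0849, 0.1833]
tool_rot: [0.002, 0.966, -0.258, -0.002]
wrist_force: [0.4, 0.0, -2.9]
finger_gap: 0.117
finger_force: 108.0
```

Run:
```python
from h import *
s=st();R=Ro.from_quat(s['tool_rot'])
G=np.array(s['ee_pos'])-R.apply([0,0,.019]);x=R.apply([1,0,0]);cup=G-.115*x;print(G.round(4),'cup axis pt',cup.round(4))
t=np.array([.634,.096,.20]);print(((t-cup)).round(4),R.inv().apply(t-cup).round(4))
```

```text
t 23.25 p [0.5191 0.0849 0.1833] q [ 0.002  0.966 -0.258 -0.002] gap 0.117 F [ 0.4  0.  -2.9]
[0.5192 0.0943 0.1998] cup axis pt [0.6342 0.0939 0.1995]
[-0.0002  0.0021  0.0005] [ 0.0002  0.0016 -0.0015]
```

>>> {"fn": "servo_tool", "kwargs": {
  "moves": [
    {"tx": 0,"ty": 0.028,"tz": 0,"rx": -0.095,"ry": 0,"rz": 0,"gripper": 0},
    {"tx": 0,"ty": 0.028,"tz": 0,"rx": -0.095,"ry": 0,"rz": 0,"gripper": 0},
    {"tx": 0,"ty": 0.028,"tz": 0,"rx": -0.095,"ry": 0,"rz": 0,"gripper": 0},
    {"tx": 0,"ty": 0.028,"tz": 0,"rx": -0.095,"ry": 0,"rz": 0,"gripper": 0},
    {"tx": 0,"ty": 0.028,"tz": 0,"rx": -0.095,"ry": 0,"rz": 0,"gripper": 0}
  ]
}}

```text
time: 23.75
ee_pos: [0.5199, 0.1003, 0.1818]
tool_rot: [0.001, 0.993, 0.114, 0.0]
wrist_force: [-0.1, -0.3, -2.1]
finger_gap: 0.112
finger_force: 108.2
```

>>> {"fn": "servo_tool", "kwargs": {
  "moves": [
    {"tx": 0,"ty": 0.028,"tz": 0,"rx": -0.095,"ry": 0,"rz": 0,"gripper": 0},
    {"tx": 0,"ty": 0.028,"tz": 0,"rx": -0.095,"ry": 0,"rz": 0,"gripper": 0},
    {"tx": 0,"ty": 0.021,"tz": 0,"rx": -0.07,"ry": 0,"rz": 0,"gripper": 0},
    {"tx": 0,"ty": 0.014,"tz": 0,"rx": -0.0475,"ry": 0,"rz": 0,"gripper": 0},
    {"tx": 0,"ty": 0.014,"tz": 0,"rx": -0.0475,"ry": 0,"rz": 0,"gripper": 0}
  ]
}}

```text
time: 24.25
ee_pos: [0.5196, 0.1089, 0.1847]
tool_rot: [0.002, 0.924, 0.382, -0.001]
wrist_force: [0.4, -0.5, -2.7]
finger_gap: 0.116
finger_force: 108.4
```

>>> {"fn": "servo_tool", "kwargs": {
  "moves": [
    {"tx": 0,"ty": 0.014,"tz": 0,"rx": -0.0475,"ry": 0,"rz": 0,"gripper": 0},
    {"tx": 0,"ty": 0.014,"tz": 0,"rx": -0.0475,"ry": 0,"rz": 0,"gripper": 0},
    {"tx": 0,"ty": 0.014,"tz": 0,"rx": -0.0475,"ry": 0,"rz": 0,"gripper": 0},
    {"tx": 0,"ty": 0.014,"tz": 0,"rx": -0.0475,"ry": 0,"rz": 0,"gripper": 0},
    {"tx": 0,"ty": 0.014,"tz": 0,"rx": -0.0475,"ry": 0,"rz": 0,"gripper": 0}
  ]
}}

```text
time: 24.75
ee_pos: [0.5198, 0.1134, 0.1904]
tool_rot: [0.001, 0.838, 0.546, -0.001]
wrist_force: [0.2, 0.2, -2.4]
finger_gap: 0.118
finger_force: 108.6
```

Run:
```python
from h import *
s=st();R=Ro.from_quat(s['tool_rot']);print(np.round(s['joint_positions'],2),R.as_matrix()[:,2].round(2))
G=np.array(s['ee_pos'])-R.apply([0,0,.019]);print(G.round(3))
b=save('side','d4');a=save('scene','e4')
cv2.imwrite('pics/x4.png',np.hstack([cv2.resize(b[120:340,180:440],(400,338)),cv2.resize(a[120:340,220:480],(400,338))])[:,:,::-1])
```

```text
t 24.75 p [0.5198 0.1134 0.1904] q [ 0.001  0.838  0.546 -0.001] gap 0.118 F [ 0.2  0.2 -2.4]
[-0.41  0.08  1.96  1.01  1.71 -2.16] [-0.    0.91 -0.4 ]
[0.52  0.096 0.198]
```

View pics/x4.png

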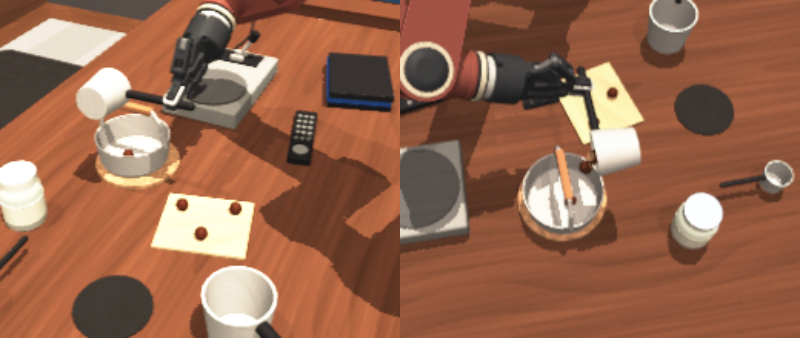

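One chestnut is already in the pan and another is at the lip, over the pan. I'll continue tipping.

>>> {"fn": "servo_tool", "kwargs": {
  "moves": [
    {"tx": 0,"ty": 0.014,"tz": 0,"rx": -0.0475,"ry": 0,"rz": 0,"gripper": 0},
    {"tx": 0,"ty": 0.014,"tz": 0,"rx": -0.0475,"ry": 0,"rz": 0,"gripper": 0},
    {"tx": 0,"ty": 0.014,"tz": 0,"rx": -0.0475,"ry": 0,"rz": 0,"gripper": 0},
    {"tx": 0,"ty": 0.014,"tz": 0,"rx": -0.0475,"ry": 0,"rz": 0,"gripper": 0},
    {"tx": 0,"ty": 0.014,"tz": 0,"rx": -0.0475,"ry": 0,"rz": 0,"gripper": 0}
  ]
}}

```text
time: 25.35
ee_pos: [0.5203, 0.1158, 0.1978]
tool_rot: [0.0, 0.722, 0.692, -0.0]
wrist_force: [0.7, -0.3, -2.0]
finger_gap: 0.113
finger_force: 108.6
```

>>> {"fn": "servo_tool", "kwargs": {
  "moves": [
    {"tx": 0,"ty": 0.014,"tz": 0,"rx": -0.0475,"ry": 0,"rz": 0,"gripper": 0},
    {"tx": 0,"ty": 0.014,"tz": 0,"rx": -0.0475,"ry": 0,"rz": 0,"gripper": 0},
    {"tx": 0,"ty": 0.014,"tz": 0,"rx": -0.0475,"ry": 0,"rz": 0,"gripper": 0},
    {"tx": 0,"ty": 0.014,"tz": 0,"rx": -0.0475,"ry": 0,"rz": 0,"gripper": 0},
    {"tx": 0,"ty": 0,"tz": 0,"rx": 0,"ry": 0,"rz": 0,"gripper": 0}
  ]
}}

```text
time: 25.85
ee_pos: [0.5195, 0.1163, 0.2015]
tool_rot: [0.002, 0.612, 0.791, -0.002]
wrist_force: [0.0, -0.6, -2.1]
finger_gap: 0.114
finger_force: 108.7
```

Run:
```python
from h import *
s=st();R=Ro.from_quat(s['tool_rot']);print(np.round(s['joint_positions'],2),R.as_matrix()[:,2].round(2))
for c in('side','scene'):
  env.camera(c);look('c1',c,9)
```

```text
t 25.85 p [0.5195 0.1163 0.2015] q [ 0.002  0.612  0.791 -0.002] gap 0.114 F [ 0.  -0.6 -2.1]
[-0.43  0.41  1.94  1.45  2.05 -2.32] [0.   0.97 0.25]
c1 side [([272.9, 213.3], 0.6), ([271.7, 212.7], 0.55), ([258.2, 212.2], 0.39)]
c1 scene [([306.7, 248.5], 0.61), ([314.9, 260.4], 0.58), ([340.3, 261.1], 0.56), ([215.9, 252.2], 0.55), ([339.7, 250.7], 0.47), ([326.1, 261.6], 0.45), ([319.9, 246.8], 0.4), ([165.9, 224.7], 0.17)]
```

>>> {"fn": "servo_tool", "kwargs": {
  "moves": [
    {"tx": 0,"ty": -0.028,"tz": 0,"rx": 0.095,"ry": 0,"rz": 0,"gripper": 0},
    {"tx": 0,"ty": -0.028,"tz": 0,"rx": 0.095,"ry": 0,"rz": 0,"gripper": 0},
    {"tx": 0,"ty": -0.028,"tz": 0,"rx": 0.095,"ry": 0,"rz": 0,"gripper": 0},
    {"tx": 0,"ty": -0.028,"tz": 0,"rx": 0.095,"ry": 0,"rz": 0,"gripper": 0},
    {"tx": 0,"ty": -0.028,"tz": 0,"rx": 0.095,"ry": 0,"rz": 0,"gripper": 0}
  ]
}}

```text
time: 26.55
ee_pos: [0.5203, 0.1141, 0.1903]
tool_rot: [0.0, 0.86, 0.511, 0.001]
wrist_force: [0.3, 0.3, -1.7]
finger_gap: 0.118
finger_force: 108.5
```

>>> {"fn": "servo_tool", "kwargs": {
  "moves": [
    {"tx": 0,"ty": -0.028,"tz": 0,"rx": 0.095,"ry": 0,"rz": 0,"gripper": 0},
    {"tx": 0,"ty": -0.028,"tz": 0,"rx": 0.095,"ry": 0,"rz": 0,"gripper": 0},
    {"tx": 0,"ty": -0.028,"tz": 0,"rx": 0.095,"ry": 0,"rz": 0,"gripper": 0},
    {"tx": 0,"ty": -0.028,"tz": 0,"rx": 0.095,"ry": 0,"rz": 0,"gripper": 0},
    {"tx": 0,"ty": -0.028,"tz": 0,"rx": 0.095,"ry": 0,"rz": 0,"gripper": 0}
  ]
}}

```text
time: 27.05
ee_pos: [0.5202, 0.1048, 0.1819]
tool_rot: [0.0, 0.987, 0.163, 0.002]
wrist_force: [0.3, -0.2, -2.1]
finger_gap: 0.116
finger_force: 108.3
```

>>> {"fn": "servo_tool", "kwargs": {
  "moves": [
    {"tx": 0,"ty": -0.028,"tz": 0,"rx": 0.095,"ry": 0,"rz": 0,"gripper": 0},
    {"tx": 0,"ty": -0.028,"tz": 0,"rx": 0.095,"ry": 0,"rz": 0,"gripper": 0},
    {"tx": 0,"ty": -0.028,"tz": 0,"rx": 0.095,"ry": 0,"rz": 0,"gripper": 0},
    {"tx": 0,"ty": -0.028,"tz": 0,"rx": 0.095,"ry": 0,"rz": 0,"gripper": 0},
    {"tx": 0,"ty": -0.028,"tz": 0,"rx": 0.095,"ry": 0,"rz": 0,"gripper": 0}
  ]
}}

```text
time: 27.55
ee_pos: [0.5202, 0.0923, 0.1816]
tool_rot: [0.001, 0.978, -0.207, 0.001]
wrist_force: [0.3, 0.8, -1.3]
finger_gap: 0.117
finger_force: 108.2
```

>>> {"fn": "servo_tool", "kwargs": {
  "moves": [
    {"tx": 0,"ty": -0.022,"tz": 0,"rx": 0.07,"ry": 0,"rz": 0,"gripper": 0},
    {"tx": 0,"ty": 0.3,"tz": -0.2,"rx": 0,"ry": 0,"rz": 0,"gripper": 0},
    {"tx": 0,"ty": 0.35,"tz": -0.22,"rx": 0,"ry": 0,"rz": 0,"gripper": 0},
    {"tx": 0,"ty": 0.35,"tz": -0.22,"rx": 0,"ry": 0,"rz": 0,"gripper": 0},
    {"tx": 0,"ty": 0,"tz": 0,"rx": 0,"ry": 0,"rz": 0,"gripper": 0}
  ]
}}

```text
time: 28.05
ee_pos: [0.5198, 0.2128, 0.1867]
tool_rot: [-0.002, 0.967, -0.256, 0.001]
wrist_force: [-0.6, -0.6, -1.8]
finger_gap: 0.115
finger_force: 108.3
```

Run:
```python
from h import *
s=st();R=Ro.from_quat(s['tool_rot']);print(R.as_matrix().round(3).tolist())
obs=[]
b=save('side','d5');a=save('scene','e5')
for c in('side','scene'):
  m=env.camera_model(c)
  for x in env.silhouettes('coaster',c)[:1]:
    e=cv2.fitEllipse(cv2.convexHull(np.argwhere(x['mask'])[:,::-1].astype(np.float32)));print(c,x['mask'].sum(),np.round(e[0],1),np.round(e[1],1),atz(m,e[0],.004).round(4));obs.append((m,e[0]))
  for x in look('coaster',c,2):print(atz(m,x['centre'],0).round(4))
  look('c1',c,9);look('s1',c,9)
if len(obs)==2: print(tri(*obs).round(4))
cv2.imwrite('pics/x5.png',np.hstack([cv2.resize(b[150:370,180:440],(400,338)),cv2.resize(a[120:340,220:480],(400,338))])[:,:,::-1])
```

```text
t 28.05 p [0.5198 0.2128 0.1867] q [-0.002  0.967 -0.256  0.001] gap 0.115 F [-0.6 -0.6 -1.8]
[[-1.0, -0.003, 0.002], [-0.004, 0.869, -0.496], [-0.0, -0.496, -0.869]]
side 1812 [252.3 320.4] [42.8 53.3] [0.4897 0.3631 0.004 ]
coaster side [([252.3, 319.2], 0.64)]
[ 0.4936  0.3578 -0.    ]
c1 side []
s1 side [([334.3, 256.1], 0.58), ([300.2, 250.4], 0.4)]
scene 1024 [417.4 190.9] [33.3 39.6] [0.4935 0.3563 0.004 ]
coaster scene [([418.0, 192.1], 0.84)]
[0.4959 0.3585 0.    ]
c1 scene [([314.9, 250.2], 0.64), ([313.8, 264.3], 0.57), ([338.8, 250.0], 0.52), ([337.5, 259.4], 0.5), ([326.3, 263.3], 0.44), ([307.9, 251.8], 0.42), ([383.8, 167.1], 0.42)]
s1 scene [([329.2, 174.8], 0.56), ([358.2, 183.0], 0.47)]
[ 0.4916  0.359  -0.0011]
```

View pics/x5.png

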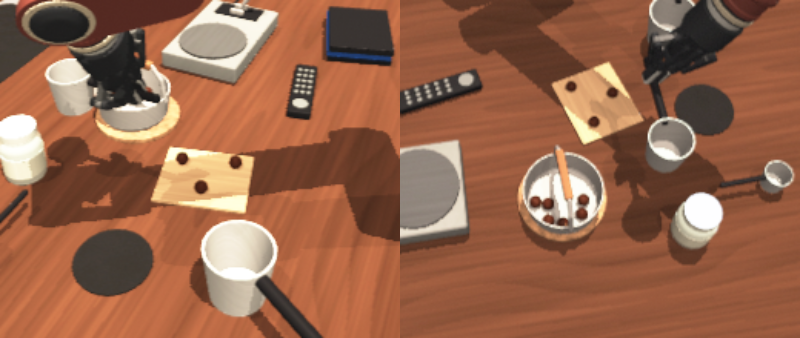

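All six cup chestnuts are in the pan, at about (535–585, 200–223) in the crop, and the cup is empty. Next the cup goes back to the coaster.

>>> {"fn": "servo_tool", "kwargs": {
  "moves": [
    {"tx": 0.02,"ty": 0.36,"tz": -0.207,"rx": 0,"ry": 0,"rz": 0,"gripper": 0},
    {"tx": 0.02,"ty": 0.36,"tz": -0.207,"rx": 0,"ry": 0,"rz": 0,"gripper": 0},
    {"tx": 0.02,"ty": 0.36,"tz": -0.207,"rx": 0,"ry": 0,"rz": 0,"gripper": 0},
    {"tx": 0.02,"ty": 0.36,"tz": -0.207,"rx": 0,"ry": 0,"rz": 0,"gripper": 0},
    {"tx": 0.02,"ty": 0.36,"tz": -0.207,"rx": 0,"ry": 0,"rz": 0,"gripper": 0}
  ]
}}

```text
time: 29.05
ee_pos: [0.5099, 0.4174, 0.1854]
tool_rot: [0.0, 0.966, -0.258, -0.001]
wrist_force: [1.5, -0.8, -0.1]
finger_gap: 0.117
finger_force: 108.3
```

>>> {"fn": "servo_tool", "kwargs": {
  "moves": [
    {"tx": 0.02,"ty": 0.36,"tz": -0.207,"rx": 0,"ry": 0,"rz": 0,"gripper": 0},
    {"tx": 0,"ty": 0,"tz": 0,"rx": 0,"ry": 0.0453,"rz": 0.0787,"gripper": 0},
    {"tx": 0,"ty": 0,"tz": 0,"rx": 0,"ry": 0.0453,"rz": 0.0787,"gripper": 0},
    {"tx": 0,"ty": 0,"tz": 0,"rx": 0,"ry": 0.0453,"rz": 0.0787,"gripper": 0},
    {"tx": 0,"ty": 0,"tz": 0,"rx": 0,"ry": 0.0453,"rz": 0.0787,"gripper": 0}
  ]
}}

```text
time: 29.55
ee_pos: [0.5082, 0.4578, 0.185]
tool_rot: [0.274, 0.926, -0.248, -0.074]
wrist_force: [0.6, -0.4, -1.9]
finger_gap: 0.115
finger_force: 108.2
```

>>> {"fn": "servo_tool", "kwargs": {
  "moves": [
    {"tx": 0,"ty": 0,"tz": 0,"rx": 0,"ry": 0.0453,"rz": 0.0787,"gripper": 0},
    {"tx": 0,"ty": 0,"tz": 0,"rx": 0,"ry": 0.0453,"rz": 0.0787,"gripper": 0},
    {"tx": 0,"ty": 0,"tz": 0,"rx": 0,"ry": 0.0453,"rz": 0.0787,"gripper": 0},
    {"tx": 0,"ty": 0,"tz": 0,"rx": 0,"ry": 0.0453,"rz": 0.0787,"gripper": 0},
    {"tx": 0,"ty": 0,"tz": 0,"rx": 0,"ry": 0.0453,"rz": 0.0787,"gripper": 0}
  ]
}}

```text
time: 30.05
ee_pos: [0.5087, 0.4574, 0.1851]
tool_rot: [0.581, 0.772, -0.206, -0.155]
wrist_force: [0.2, 0.3, -1.7]
finger_gap: 0.118
finger_force: 108.2
```

>>> {"fn": "servo_tool", "kwargs": {
  "moves": [
    {"tx": 0,"ty": 0,"tz": 0,"rx": 0,"ry": 0.0453,"rz": 0.0787,"gripper": 0},
    {"tx": 0,"ty": 0,"tz": 0,"rx": 0,"ry": 0.0453,"rz": 0.0787,"gripper": 0},
    {"tx": 0,"ty": 0,"tz": 0,"rx": 0,"ry": 0.0453,"rz": 0.0787,"gripper": 0},
    {"tx": 0,"ty": 0,"tz": 0,"rx": 0,"ry": 0,"rz": 0,"gripper": 0},
    {"tx": 0,"ty": 0,"tz": 0,"rx": 0,"ry": 0,"rz": 0,"gripper": 0}
  ]
}}

```text
time: 30.55
ee_pos: [0.5083, 0.4572, 0.1855]
tool_rot: [0.729, 0.634, -0.17, -0.195]
wrist_force: [0.5, 0.1, -0.5]
finger_gap: 0.119
finger_force: 108.3
```

Run:
```python
from h import *
s=st();R=Ro.from_quat(s['tool_rot']);print(R.as_matrix().round(3).tolist())
# original grasp: TCP (.5004,.4721,.0499) <-> cup (.489,.355); want coaster (.492,.358)
g=np.array([.5004,.4721,.0499])+[.003,.003,0]
print('above',R.inv().apply(g+[0,0,.02]-s['ee_pos']).round(4), 'down .02',R.inv().apply([0,0,-.02]).round(4))
for c in('scene','side'):
  env.camera(c);m=env.camera_model(c)
  for x in look('cup',c):print(atz(m,x['centre'],s['ee_pos'][2]-.0499+.004).round(4))
```

```text
t 30.55 p [0.5083 0.4572 0.1855] q [ 0.729  0.634 -0.17  -0.195] gap 0.119 F [ 0.5  0.1 -0.5]
[[0.139, 0.858, -0.494], [0.99, -0.12, 0.069], [0.0, -0.499, -0.867]]
above [0.0171 0.0513 0.1038] down .02 [-0.      0.01    0.0173]
cup scene [([392.9, 146.3], 0.91), ([321.8, 247.9], 0.66), ([424.6, 169.0], 0.59), ([460.4, 240.7], 0.56), ([310.8, 250.4], 0.51)]
[0.415  0.2766 0.1396]
[0.6788 0.0299 0.1396]
[0.5025 0.3403 0.1396]
[0.7158 0.3617 0.1396]
[0.6807 0.003  0.1396]
[ 0.4177 -0.3591  0.1396]
cup side [([252.4, 271.1], 0.96), ([260.3, 208.8], 0.63), ([330.9, 340.7], 0.62), ([168.9, 317.8], 0.59), ([196.7, 261.1], 0.4)]
[0.4854 0.3469 0.1396]
[0.5855 0.1516 0.1396]
[0.278  0.4314 0.1396]
[0.5578 0.5087 0.1396]
[0.6076 0.3706 0.1396]
[ 0.4932 -0.0327  0.1396]
```

>>> {"fn": "servo_tool", "kwargs": {
  "moves": [
    {"tx": 0.043,"ty": 0.128,"tz": 0.26,"rx": 0,"ry": 0,"rz": 0,"gripper": 0},
    {"tx": 0.043,"ty": 0.128,"tz": 0.26,"rx": 0,"ry": 0,"rz": 0,"gripper": 0},
    {"tx": 0.043,"ty": 0.128,"tz": 0.26,"rx": 0,"ry": 0,"rz": 0,"gripper": 0},
    {"tx": 0.043,"ty": 0.128,"tz": 0.26,"rx": 0,"ry": 0,"rz": 0,"gripper": 0},
    {"tx": 0,"ty": 0.035,"tz": 0.06,"rx": 0,"ry": 0,"rz": 0,"gripper": 0}
  ]
}}

```text
time: 31.25
ee_pos: [0.5001, 0.4752, 0.0582]
tool_rot: [0.729, 0.633, -0.173, -0.196]
wrist_force: [-1.1, -1.2, -2.3]
finger_gap: 0.116
finger_force: 108.3
```

>>> {"fn": "servo_tool", "kwargs": {
  "moves": [
    {"tx": 0,"ty": 0.03,"tz": 0.05,"rx": 0,"ry": 0,"rz": 0,"gripper": 0},
    {"tx": 0,"ty": 0.02,"tz": 0.035,"rx": 0,"ry": 0,"rz": 0,"gripper": 0},
    {"tx": 0,"ty": 0.01,"tz": 0.017,"rx": 0,"ry": 0,"rz": 0,"gripper": 0},
    {"tx": 0,"ty": 0,"tz": 0,"rx": 0,"ry": 0,"rz": 0,"gripper": 0},
    {"tx": 0,"ty": 0,"tz": 0,"rx": 0,"ry": 0,"rz": 0,"gripper": 0}
  ]
}}

```text
time: 31.75
ee_pos: [0.5037, 0.4762, 0.0525]
tool_rot: [0.73, 0.633, -0.168, -0.195]
wrist_force: [-0.3, -0.4, 0.7]
finger_gap: 0.112
finger_force: 108.5
```

Run:
```python
from h import *
s=st()
for c in('scene','side'):
  env.camera(c);m=env.camera_model(c)
  for x in look('cup',c):print(atz(m,x['centre'],.004).round(4))
```

```text
t 31.75 p [0.5037 0.4762 0.0525] q [ 0.73   0.633 -0.168 -0.195] gap 0.112 F [-0.3 -0.4  0.7]
cup scene [([416.2, 189.6], 0.86), ([462.3, 239.8], 0.85)]
[0.4887 0.3541 0.004 ]
[0.6677 0.4332 0.004 ]
cup side [([253.4, 318.7], 0.95), ([332.3, 342.5], 0.87), ([170.1, 316.7], 0.62)]
[0.49   0.3582 0.004 ]
[0.3092 0.3413 0.004 ]
[0.6611 0.4312 0.004 ]
```

>>> {"fn": "servo_tool", "kwargs": {
  "moves": [
    {"tx": 0,"ty": 0,"tz": 0,"rx": 0,"ry": 0,"rz": 0,"gripper": 0.3},
    {"tx": 0,"ty": 0,"tz": 0,"rx": 0,"ry": 0,"rz": 0,"gripper": 0.5},
    {"tx": 0,"ty": 0,"tz": 0,"rx": 0,"ry": 0,"rz": 0,"gripper": 0.5},
    {"tx": 0,"ty": 0,"tz": -0.2,"rx": 0,"ry": 0,"rz": 0,"gripper": 0.5},
    {"tx": 0,"ty": 0,"tz": -0.4,"rx": 0,"ry": 0,"rz": 0,"gripper": 0.5}
  ]
}}

```text
time: 32.45
ee_pos: [0.5295, 0.4704, 0.0993]
tool_rot: [0.729, 0.633, -0.174, -0.196]
wrist_force: [0.8, 0.4, -0.1]
finger_gap: 0.504
finger_force: 0.0
```

>>> {"fn": "servo_tool", "kwargs": {
  "moves": [
    {"tx": 0,"ty": 0,"tz": -0.45,"rx": 0,"ry": 0,"rz": 0,"gripper": 0.5},
    {"tx": 0,"ty": 0,"tz": -0.45,"rx": 0,"ry": 0,"rz": 0,"gripper": 0.5},
    {"tx": 0,"ty": 0,"tz": 0,"rx": -0.0833,"ry": 0,"rz": 0,"gripper": 0.5},
    {"tx": 0,"ty": 0,"tz": 0,"rx": -0.0833,"ry": 0,"rz": 0,"gripper": 0.5},
    {"tx": 0,"ty": 0,"tz": 0,"rx": -0.0833,"ry": 0,"rz": 0,"gripper": 0.5}
  ]
}}

```text
time: 32.95
ee_pos: [0.5784, 0.465, 0.182]
tool_rot: [0.754, 0.654, -0.04, -0.047]
wrist_force: [-0.5, -0.3, 0.2]
finger_gap: 0.505
finger_force: 0.0
```

>>> {"fn": "servo_tool", "kwargs": {
  "moves": [
    {"tx": 0,"ty": 0,"tz": 0,"rx": -0.0833,"ry": 0,"rz": 0,"gripper": 0.5},
    {"tx": 0,"ty": 0,"tz": 0,"rx": 0,"ry": 0,"rz": 0.0911,"gripper": 0.5},
    {"tx": 0,"ty": 0,"tz": 0,"rx": 0,"ry": 0,"rz": 0.0911,"gripper": 0.5},
    {"tx": 0,"ty": 0,"tz": 0,"rx": 0,"ry": 0,"rz": 0.0911,"gripper": 0.5},
    {"tx": 0,"ty": 0,"tz": 0,"rx": 0,"ry": 0,"rz": 0.0911,"gripper": 0.5}
  ]
}}

```text
time: 33.45
ee_pos: [0.5768, 0.4651, 0.1808]
tool_rot: [0.911, 0.413, -0.0, 0.0]
wrist_force: [-0.6, -1.1, 0.5]
finger_gap: 0.497
finger_force: 0.0
```

>>> {"fn": "servo_tool", "kwargs": {
  "moves": [
    {"tx": 0,"ty": 0,"tz": -0.1,"rx": 0,"ry": 0,"rz": 0.0911,"gripper": 0.5},
    {"tx": 0,"ty": 0,"tz": -0.1,"rx": 0,"ry": 0,"rz": 0.0911,"gripper": 0.5},
    {"tx": 0,"ty": 0,"tz": -0.1,"rx": 0,"ry": 0,"rz": 0.0911,"gripper": 0.5},
    {"tx": 0,"ty": 0,"tz": -0.1,"rx": 0,"ry": 0,"rz": 0.0911,"gripper": 0.5},
    {"tx": 0,"ty": 0,"tz": -0.1,"rx": 0,"ry": 0,"rz": 0.0911,"gripper": 0.5}
  ]
}}

```text
time: 33.95
ee_pos: [0.577, 0.465, 0.2311]
tool_rot: [0.998, 0.068, -0.0, 0.0]
wrist_force: [0.7, 1.0, 0.0]
finger_gap: 0.5
finger_force: 0.0
```

>>> {"fn": "servo_tool", "kwargs": {
  "moves": [
    {"tx": 0,"ty": 0,"tz": -0.1,"rx": 0,"ry": 0,"rz": 0.0911,"gripper": 0.5},
    {"tx": -0.2,"ty": 0.36,"tz": 0,"rx": 0,"ry": 0,"rz": 0,"gripper": 0.5},
    {"tx": -0.2,"ty": 0.36,"tz": 0,"rx": 0,"ry": 0,"rz": 0,"gripper": 0.5},
    {"tx": -0.2,"ty": 0.36,"tz": 0,"rx": 0,"ry": 0,"rz": 0,"gripper": 0.5},
    {"tx": -0.2,"ty": 0.36,"tz": 0,"rx": 0,"ry": 0,"rz": 0,"gripper": 0.5}
  ]
}}

```text
time: 34.45
ee_pos: [0.4959, 0.3199, 0.2407]
tool_rot: [1.0, -0.001, -0.0, 0.0]
wrist_force: [0.5, -0.3, 0.6]
finger_gap: 0.501
finger_force: 0.0
```

>>> {"fn": "servo_tool", "kwargs": {
  "moves": [
    {"tx": -0.2,"ty": 0.36,"tz": 0,"rx": 0,"ry": 0,"rz": 0,"gripper": 0.5},
    {"tx": -0.2,"ty": 0.36,"tz": 0,"rx": 0,"ry": 0,"rz": 0,"gripper": 0.5},
    {"tx": -0.2,"ty": 0.36,"tz": 0,"rx": 0,"ry": 0,"rz": 0,"gripper": 0.5},
    {"tx": -0.2,"ty": 0.36,"tz": 0,"rx": 0,"ry": 0,"rz": 0,"gripper": 0.5},
    {"tx": 0,"ty": 0.36,"tz": 0,"rx": 0,"ry": 0,"rz": 0,"gripper": 0.5}
  ]
}}

```text
time: 34.95
ee_pos: [0.4147, 0.1404, 0.2408]
tool_rot: [1.0, 0.0, -0.0, -0.0]
wrist_force: [0.8, 0.4, -0.2]
finger_gap: 0.5
finger_force: 0.0
```

```bash
cat > chest.py <<'E'
from h import *
def chest(cam):
    m=env.camera_model(cam);im=env.camera(cam)
    hsv=cv2.cvtColor(im,cv2.COLOR_RGB2HSV)
    # candidates from net, refined by dark blob centroid near
    out=[]
    for x in env.landmark_of('s1',cam):
        if x['p']<.2: continue
        out.append((np.round(x['centre'],1).tolist(),round(x['p'],2),atz(m,x['centre'],.0175).round(4).tolist()))
    return out
E
python3 - <<'E'
from chest import *
s=st();save('wrist','w6')
for c in ('wrist','scene'): 
  for o in chest(c): print(c,o)
m=env.camera_model('wrist')
for x in env.silhouettes('s1','wrist'):
  print(round(x['p'],2),np.round(x['centre'],1),x['mask'].sum(),atz(m,x['centre'],.0175).round(4))
for x in look('pan_handle','wrist'):print(atz(m,x['centre'],.125).round(4))
E
```

```text
t 34.95 p [0.4147 0.1404 0.2408] q [ 1.  0. -0. -0.] gap 0.5 F [ 0.8  0.4 -0.2]
wrist ([315.9, 96.0], 0.93, [0.4889, 0.138, 0.0175])
wrist ([341.0, 180.0], 0.89, [0.4017, 0.1114, 0.0175])
wrist ([266.5, 155.2], 0.75, [0.4292, 0.1908, 0.0175])
scene ([343.8, 202.0], 0.62, [0.5013, 0.1276, 0.0175])
scene ([329.8, 176.2], 0.54, [0.4065, 0.1035, 0.0175])
scene ([355.9, 180.9], 0.5, [0.4362, 0.1782, 0.0175])
0.68 [344.  178.3] 326 [0.4045 0.1144 0.0175]
0.66 [315.2  94.4] 435 [0.4914 0.1451 0.0175]
0.56 [268.5 150.7] 362 [0.4346 0.1947 0.0175]
pan_handle wrist []
```

View pics/w6.png

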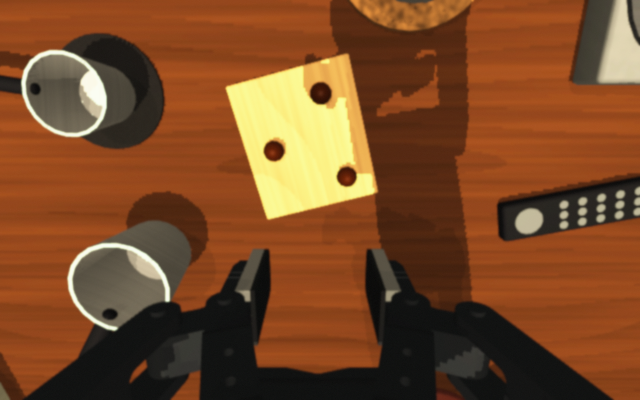

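The board chestnuts are at (320,93), (274,151) and (346,176), and the cup stands on the coaster. I'll refine their positions from the dark blobs.

```bash
cat >> chest.py <<'E'
def blobs(im,m,z=.0175,show=True):
    w=im.astype(int); mk=((w[:,:,0]<130)&(w[:,:,1]<60)).astype(np.uint8)
    n,l,s,c=cv2.connectedComponentsWithStats(mk);r=[]
    for i in range(1,n):
        if 150<s[i,4]<2000 and max(s[i,2],s[i,3])<50 and s[i,4]>.6*s[i,2]*s[i,3]:
            ctr=s[i,:2]+s[i,2:4]/2
            r.append((c[i].round(1),s[i,2:5],atz(m,c[i],z).round(4)))
    return r
E
python3 - <<'E'
from chest import *
st();m=env.camera_model('wrist')
for r in blobs(cv2.imread('pics/w6.png')[:,:,::-1],m): print(*r)
E
```

```text
t 35.3 p [0.4167 0.1422 0.2409] q [ 1. -0. -0. -0.] gap 0.496 F [-0.1 -0.7  0.1]
[13.4 59.1] [ 33  18 408] [0.5247 0.4416 0.0175]
[ 9.8 84.4] [ 21  20 354] [0.5012 0.4511 0.0175]
[320.4  92.8] [ 20  21 336] [0.4928 0.1405 0.0175]
[273.8 150.3] [ 19  19 267] [0.4348 0.1897 0.0175]
[346.4 175.9] [ 18  19 254] [0.4071 0.1123 0.0175]
```

>>> {"fn": "servo_tool", "kwargs": {
  "force": 30,
  "moves": [
    {"tx": 0.38,"ty": 0.01,"tz": 0,"rx": 0,"ry": 0,"rz": 0,"gripper": 0.5},
    {"tx": 0.38,"ty": 0.01,"tz": 0.2,"rx": 0,"ry": 0,"rz": 0,"gripper": 0.5},
    {"tx": 0,"ty": 0,"tz": 0.45,"rx": 0,"ry": 0,"rz": 0,"gripper": 0.5},
    {"tx": 0,"ty": 0,"tz": 0.45,"rx": 0,"ry": 0,"rz": 0,"gripper": 0.5},
    {"tx": 0,"ty": 0,"tz": 0.45,"rx": 0,"ry": 0,"rz": 0,"gripper": 0.5}
  ]
}}

```text
time: 35.8
ee_pos: [0.4929, 0.1405, 0.0842]
tool_rot: [1.0, 0.0, -0.0, -0.0]
wrist_force: [1.2, 0.5, 0.2]
finger_gap: 0.5
finger_force: 0.0
```

>>> {"fn": "servo_tool", "kwargs": {
  "moves": [
    {"tx": 0,"ty": 0,"tz": 0.35,"rx": 0,"ry": 0,"rz": 0,"gripper": 0.5},
    {"tx": 0,"ty": 0,"tz": 0.2,"rx": 0,"ry": 0,"rz": 0,"gripper": 0.5},
    {"tx": 0,"ty": 0,"tz": 0.1,"rx": 0,"ry": 0,"rz": 0,"gripper": 0.5},
    {"tx": 0,"ty": 0,"tz": 0.05,"rx": 0,"ry": 0,"rz": 0,"gripper": 0.5},
    {"tx": 0,"ty": 0,"tz": 0,"rx": 0,"ry": 0,"rz": 0,"gripper": 0.5}
  ]
}}

```text
time: 36.3
ee_pos: [0.493, 0.1398, 0.0162]
tool_rot: [1.0, -0.0, 0.0, 0.0]
wrist_force: [0.4, 0.2, 0.5]
finger_gap: 0.502
finger_force: 0.0
```

>>> {"fn": "servo_tool", "kwargs": {
  "moves": [
    {"tx": 0,"ty": 0,"tz": 0,"rx": 0,"ry": 0,"rz": 0,"gripper": 0.1},
    {"tx": 0,"ty": 0,"tz": 0,"rx": 0,"ry": 0,"rz": 0,"gripper": 0.1},
    {"tx": 0,"ty": 0,"tz": 0,"rx": 0,"ry": 0,"rz": 0,"gripper": 0.1},
    {"tx": 0,"ty": 0,"tz": 0,"rx": 0,"ry": 0,"rz": 0,"gripper": 0.1},
    {"tx": 0,"ty": 0,"tz": 0,"rx": 0,"ry": 0,"rz": 0,"gripper": 0.1}
  ]
}}

```text
time: 36.8
ee_pos: [0.4941, 0.1396, 0.0176]
tool_rot: [1.0, -0.001, 0.001, -0.0]
wrist_force: [0.4, 0.7, 6.7]
finger_gap: 0.22
finger_force: 29.5
```

>>> {"fn": "servo_tool", "kwargs": {
  "moves": [
    {"tx": 0,"ty": 0,"tz": -0.2,"rx": 0,"ry": 0,"rz": 0,"gripper": 0.1},
    {"tx": 0,"ty": 0,"tz": -0.4,"rx": 0,"ry": 0,"rz": 0,"gripper": 0.1},
    {"tx": 0,"ty": 0,"tz": -0.4,"rx": 0,"ry": 0,"rz": -0.0909,"gripper": 0.1},
    {"tx": 0,"ty": 0,"tz": -0.4,"rx": 0,"ry": 0,"rz": -0.0909,"gripper": 0.1},
    {"tx": 0,"ty": 0,"tz": -0.4,"rx": 0,"ry": 0,"rz": -0.0909,"gripper": 0.1}
  ]
}}

```text
time: 37.3
ee_pos: [0.4922, 0.1391, 0.1974]
tool_rot: [0.977, 0.215, -0.0, 0.0]
wrist_force: [1.2, -0.6, 0.1]
finger_gap: 0.222
finger_force: 28.9
```

>>> {"fn": "servo_tool", "kwargs": {
  "moves": [
    {"tx": 0,"ty": 0,"tz": 0,"rx": 0,"ry": 0,"rz": -0.0909,"gripper": 0.1},
    {"tx": 0,"ty": 0,"tz": 0,"rx": 0,"ry": 0,"rz": -0.0909,"gripper": 0.1},
    {"tx": 0,"ty": 0,"tz": 0,"rx": 0,"ry": 0,"rz": -0.0909,"gripper": 0.1},
    {"tx": 0,"ty": 0,"tz": 0,"rx": 0,"ry": 0,"rz": -0.0909,"gripper": 0.1},
    {"tx": 0,"ty": 0,"tz": 0,"rx": 0,"ry": 0,"rz": -0.0909,"gripper": 0.1}
  ]
}}

```text
time: 37.8
ee_pos: [0.4924, 0.1391, 0.1957]
tool_rot: [0.84, 0.542, -0.0, 0.0]
wrist_force: [0.4, 0.8, 0.2]
finger_gap: 0.223
finger_force: 28.9
```

>>> {"fn": "servo_tool", "kwargs": {
  "moves": [
    {"tx": 0,"ty": 0,"tz": 0,"rx": 0,"ry": 0,"rz": -0.0909,"gripper": 0.1},
    {"tx": 0,"ty": 0,"tz": 0,"rx": 0,"ry": 0,"rz": -0.0909,"gripper": 0.1},
    {"tx": 0,"ty": 0,"tz": 0,"rx": 0,"ry": 0,"rz": -0.091,"gripper": 0.1},
    {"tx": -0.13,"ty": 0.35,"tz": 0,"rx": 0,"ry": 0,"rz": 0,"gripper": 0.1},
    {"tx": -0.13,"ty": 0.35,"tz": 0,"rx": 0,"ry": 0,"rz": 0,"gripper": 0.1}
  ]
}}

```text
time: 38.3
ee_pos: [0.5628, 0.1131, 0.1958]
tool_rot: [0.707, 0.707, -0.0, 0.0]
wrist_force: [0.4, 0.4, -0.6]
finger_gap: 0.219
finger_force: 28.9
```

>>> {"fn": "servo_tool", "kwargs": {
  "moves": [
    {"tx": -0.14,"ty": 0.35,"tz": 0,"rx": 0,"ry": 0,"rz": 0,"gripper": 0.1},
    {"tx": -0.14,"ty": 0.36,"tz": 0,"rx": 0,"ry": 0,"rz": 0,"gripper": 0.1},
    {"tx": 0,"ty": 0,"tz": 0,"rx": 0,"ry": 0,"rz": 0,"gripper": 0.1},
    {"tx": 0,"ty": 0,"tz": 0,"rx": 0,"ry": 0,"rz": 0,"gripper": 0.1},
    {"tx": 0,"ty": 0,"tz": 0,"rx": 0,"ry": 0,"rz": 0,"gripper": 0.1}
  ]
}}

```text
time: 38.8
ee_pos: [0.6327, 0.0854, 0.1956]
tool_rot: [0.707, 0.707, -0.0, -0.0]
wrist_force: [-0.6, 0.4, 0.1]
finger_gap: 0.222
finger_force: 28.9
```

Run:
```python
from h import *
st();m=env.camera_model('wrist');save('wrist','w7')
for t,z in (('pan',.01),('pan_handle',.125)):
  for x in look(t,'wrist',2):print(atz(m,x['centre'],z).round(4))
```

```text
t 38.8 p [0.6327 0.0854 0.1956] q [ 0.707  0.707 -0.    -0.   ] gap 0.222 F [-0.6  0.4  0.1]
pan wrist [([319.8, 208.3], 0.59)]
[0.6345 0.0529 0.01  ]
pan_handle wrist [([322.2, 265.7], 0.62)]
[0.6354 0.0494 0.125 ]
```

View pics/w7.png

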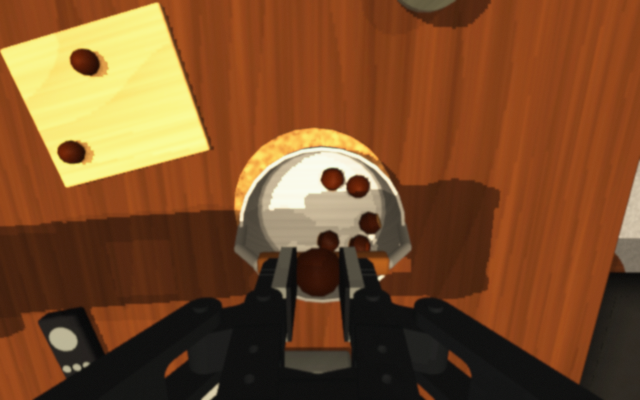

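The chestnut is held over the free left half of the pan. I'll lower and release it, then measure the two left.

>>> {"fn": "servo_tool", "kwargs": {
  "moves": [
    {"tx": 0,"ty": 0,"tz": 0.35,"rx": 0,"ry": 0,"rz": 0,"gripper": 0.1},
    {"tx": 0,"ty": 0,"tz": 0.45,"rx": 0,"ry": 0,"rz": 0,"gripper": 0.1},
    {"tx": 0,"ty": 0,"tz": 0.3,"rx": 0,"ry": 0,"rz": 0,"gripper": 0.1},
    {"tx": 0,"ty": 0,"tz": 0,"rx": 0,"ry": 0,"rz": 0,"gripper": 0.1},
    {"tx": 0,"ty": 0,"tz": 0,"rx": 0,"ry": 0,"rz": 0,"gripper": 0.45}
  ]
}}

```text
time: 39.45
ee_pos: [0.6333, 0.0854, 0.0865]
tool_rot: [0.707, 0.707, -0.0, -0.0]
wrist_force: [-0.3, 0.5, 1.0]
finger_gap: 0.376
finger_force: 0.0
```

>>> {"fn": "servo_tool", "kwargs": {
  "moves": [
    {"tx": 0,"ty": 0,"tz": 0,"rx": 0,"ry": 0,"rz": 0,"gripper": 0.45},
    {"tx": 0,"ty": 0,"tz": 0,"rx": 0,"ry": 0,"rz": 0,"gripper": 0.45},
    {"tx": 0,"ty": 0,"tz": -0.4,"rx": 0,"ry": 0,"rz": 0,"gripper": 0.45},
    {"tx": 0,"ty": 0,"tz": -0.4,"rx": 0,"ry": 0,"rz": 0,"gripper": 0.45},
    {"tx": 0,"ty": 0,"tz": -0.3,"rx": 0,"ry": 0,"rz": 0,"gripper": 0.45}
  ]
}}

```text
time: 39.95
ee_pos: [0.6351, 0.0852, 0.201]
tool_rot: [0.708, 0.707, 0.002, 0.002]
wrist_force: [0.3, 0.3, -0.3]
finger_gap: 0.449
finger_force: 0.0
```

>>> {"fn": "servo_tool", "kwargs": {
  "moves": [
    {"tx": 0.2,"ty": -0.4,"tz": 0,"rx": 0,"ry": 0,"rz": 0,"gripper": 0.5},
    {"tx": 0.2,"ty": -0.4,"tz": 0,"rx": 0,"ry": 0,"rz": 0,"gripper": 0.5},
    {"tx": 0.2,"ty": -0.4,"tz": 0,"rx": 0,"ry": 0,"rz": 0,"gripper": 0.5},
    {"tx": 0.2,"ty": -0.4,"tz": 0,"rx": 0,"ry": 0,"rz": 0,"gripper": 0.5},
    {"tx": 0,"ty": 0,"tz": 0,"rx": 0,"ry": 0,"rz": 0,"gripper": 0.5}
  ]
}}

```text
time: 40.45
ee_pos: [0.4704, 0.1672, 0.197]
tool_rot: [0.706, 0.708, 0.001, -0.0]
wrist_force: [0.1, -0.2, -0.6]
finger_gap: 0.5
finger_force: 0.0
```

Run:
```python
from chest import *
st();m=env.camera_model('wrist');im=save('wrist','w8')
for r in blobs(im,m): print(*r)
for x in look('s1','wrist'):print(atz(m,x['centre'],.0175).round(4))
for o in chest('scene'): print(o)
look('c1','scene',10)
```

```text
t 40.45 p [0.4704 0.1672 0.197 ] q [ 0.706  0.708  0.001 -0.   ] gap 0.5 F [ 0.1 -0.2 -0.6]
[277.1 155.5] [ 21  21 345] [0.4326 0.1887 0.0175]
[251.5 233.5] [ 21  20 325] [0.4046 0.1104 0.0175]
[505.2 261.9] [ 42  26 671] [0.663  0.0792 0.0175]
[522.6 297.6] [ 23  20 347] [0.6881 0.0374 0.0175]
s1 wrist [([277.6, 154.9], 0.89), ([251.0, 235.1], 0.83), ([432.5, 286.3], 0.69)]
[0.4331 0.1893 0.0175]
[0.404  0.1087 0.0175]
[0.5911 0.0509 0.0175]
([328.3, 174.4], 0.55, [0.3994, 0.1002, 0.0175])
([357.0, 182.7], 0.36, [0.443, 0.1801, 0.0175])
c1 scene [([215.0, 251.4], 0.65), ([337.4, 259.5], 0.61), ([336.1, 251.3], 0.61), ([314.5, 249.7], 0.59), ([326.2, 261.7], 0.53), ([315.0, 262.9], 0.46), ([307.6, 250.1], 0.38), ([357.8, 178.7], 0.38)]
```

>>> {"fn": "servo_tool", "kwargs": {
  "moves": [
    {"tx": 0.22,"ty": -0.37,"tz": 0.2,"rx": 0,"ry": 0,"rz": 0,"gripper": 0.5},
    {"tx": 0,"ty": 0,"tz": 0.45,"rx": 0,"ry": 0,"rz": 0,"gripper": 0.5},
    {"tx": 0,"ty": 0,"tz": 0.45,"rx": 0,"ry": 0,"rz": 0,"gripper": 0.5},
    {"tx": 0,"ty": 0,"tz": 0.35,"rx": 0,"ry": 0,"rz": 0,"gripper": 0.5},
    {"tx": 0,"ty": 0,"tz": 0.2,"rx": 0,"ry": 0,"rz": 0,"gripper": 0.5}
  ]
}}

```text
time: 41.2
ee_pos: [0.4355, 0.1864, 0.0276]
tool_rot: [0.708, 0.706, -0.002, -0.001]
wrist_force: [-0.3, 0.8, -0.1]
finger_gap: 0.499
finger_force: 0.0
```

>>> {"fn": "servo_tool", "kwargs": {
  "moves": [
    {"tx": 0,"ty": 0,"tz": 0.1,"rx": 0,"ry": 0,"rz": 0,"gripper": 0.5},
    {"tx": 0,"ty": 0,"tz": 0.06,"rx": 0,"ry": 0,"rz": 0,"gripper": 0.5},
    {"tx": 0,"ty": 0,"tz": 0,"rx": 0,"ry": 0,"rz": 0,"gripper": 0.5},
    {"tx": 0,"ty": 0,"tz": 0,"rx": 0,"ry": 0,"rz": 0,"gripper": 0.1},
    {"tx": 0,"ty": 0,"tz": 0,"rx": 0,"ry": 0,"rz": 0,"gripper": 0.1}
  ]
}}

```text
time: 41.7
ee_pos: [0.4381, 0.1877, 0.0165]
tool_rot: [0.708, 0.707, 0.001, 0.001]
wrist_force: [0.1, -0.0, 1.7]
finger_gap: 0.224
finger_force: 28.7
```

>>> {"fn": "servo_tool", "kwargs": {
  "moves": [
    {"tx": 0,"ty": 0,"tz": 0,"rx": 0,"ry": 0,"rz": 0,"gripper": 0.1},
    {"tx": 0,"ty": 0,"tz": 0,"rx": 0,"ry": 0,"rz": 0,"gripper": 0.1},
    {"tx": 0,"ty": 0,"tz": -0.3,"rx": 0,"ry": 0,"rz": 0,"gripper": 0.1},
    {"tx": 0,"ty": 0,"tz": -0.5,"rx": 0,"ry": 0,"rz": 0,"gripper": 0.1},
    {"tx": 0,"ty": 0,"tz": -0.5,"rx": 0,"ry": 0,"rz": 0,"gripper": 0.1}
  ]
}}

```text
time: 42.2
ee_pos: [0.4354, 0.1871, 0.1452]
tool_rot: [0.708, 0.707, -0.001, -0.001]
wrist_force: [1.3, -0.1, 0.1]
finger_gap: 0.225
finger_force: 28.9
```

>>> {"fn": "servo_tool", "kwargs": {
  "moves": [
    {"tx": 0,"ty": 0,"tz": -0.45,"rx": 0,"ry": 0,"rz": 0,"gripper": 0.1},
    {"tx": -0.2,"ty": 0.39,"tz": 0,"rx": 0,"ry": 0,"rz": 0,"gripper": 0.1},
    {"tx": -0.2,"ty": 0.4,"tz": 0,"rx": 0,"ry": 0,"rz": 0,"gripper": 0.1},
    {"tx": -0.2,"ty": 0.4,"tz": 0,"rx": 0,"ry": 0,"rz": 0,"gripper": 0.1},
    {"tx": -0.2,"ty": 0.4,"tz": 0,"rx": 0,"ry": 0,"rz": 0,"gripper": 0.1}
  ]
}}

```text
time: 42.7
ee_pos: [0.5968, 0.1064, 0.1898]
tool_rot: [0.708, 0.707, 0.0, -0.0]
wrist_force: [0.1, 0.9, 0.3]
finger_gap: 0.228
finger_force: 28.9
```

>>> {"fn": "servo_tool", "kwargs": {
  "moves": [
    {"tx": -0.2,"ty": 0.39,"tz": 0,"rx": 0,"ry": 0,"rz": 0,"gripper": 0.1},
    {"tx": 0,"ty": 0,"tz": 0.3,"rx": 0,"ry": 0,"rz": 0,"gripper": 0.1},
    {"tx": 0,"ty": 0,"tz": 0.4,"rx": 0,"ry": 0,"rz": 0,"gripper": 0.1},
    {"tx": 0,"ty": 0,"tz": 0.3,"rx": 0,"ry": 0,"rz": 0,"gripper": 0.1},
    {"tx": 0,"ty": 0,"tz": 0,"rx": 0,"ry": 0,"rz": 0,"gripper": 0.1}
  ]
}}

```text
time: 43.2
ee_pos: [0.63, 0.0869, 0.0833]
tool_rot: [0.708, 0.707, -0.004, -0.004]
wrist_force: [-1.1, -0.2, -0.6]
finger_gap: 0.226
finger_force: 29.0
```

>>> {"fn": "servo_tool", "kwargs": {
  "moves": [
    {"tx": 0,"ty": 0,"tz": 0,"rx": 0,"ry": 0,"rz": 0,"gripper": 0.45},
    {"tx": 0,"ty": 0,"tz": 0,"rx": 0,"ry": 0,"rz": 0,"gripper": 0.45},
    {"tx": 0,"ty": 0,"tz": 0,"rx": 0,"ry": 0,"rz": 0,"gripper": 0.45},
    {"tx": 0,"ty": 0,"tz": -0.4,"rx": 0,"ry": 0,"rz": 0,"gripper": 0.45},
    {"tx": 0,"ty": 0,"tz": -0.4,"rx": 0,"ry": 0,"rz": 0,"gripper": 0.45}
  ]
}}

```text
time: 43.7
ee_pos: [0.634, 0.0872, 0.171]
tool_rot: [0.708, 0.707, -0.0, -0.0]
wrist_force: [0.6, 0.1, 0.6]
finger_gap: 0.449
finger_force: 0.0
```

>>> {"fn": "servo_tool", "kwargs": {
  "moves": [
    {"tx": 0,"ty": -0.3,"tz": -0.3,"rx": 0,"ry": 0,"rz": 0,"gripper": 0.5},
    {"tx": 0,"ty": -0.4,"tz": 0,"rx": 0,"ry": 0,"rz": 0,"gripper": 0.5},
    {"tx": 0,"ty": -0.4,"tz": 0,"rx": 0,"ry": 0,"rz": 0,"gripper": 0.5},
    {"tx": 0,"ty": -0.4,"tz": 0,"rx": 0,"ry": 0,"rz": 0,"gripper": 0.5},
    {"tx": 0,"ty": 0,"tz": 0,"rx": 0,"ry": 0,"rz": 0,"gripper": 0.5}
  ]
}}

```text
time: 44.2
ee_pos: [0.481, 0.0877, 0.2003]
tool_rot: [0.707, 0.707, 0.0, 0.0]
wrist_force: [-0.3, 0.3, -0.4]
finger_gap: 0.496
finger_force: 0.0
```

Run:
```python
from chest import *
s=st();m=env.camera_model('wrist');im=save('wrist','w9')
for r in blobs(im,m): print(*r)
for x in look('s1','wrist'):print(atz(m,x['centre'],.0175).round(4))
```

```text
t 44.2 p [0.481  0.0877 0.2003] q [0.707 0.707 0.    0.   ] gap 0.496 F [-0.3  0.3 -0.4]
[236.4  15.5] [ 10  33 281] [0.4126 0.2273 0.0175]
[236.7 153.2] [ 22  21 367] [0.4048 0.1108 0.0175]
[506.8 183.8] [ 44  28 784] [0.6638 0.0806 0.0175]
[524.7 223.8] [ 25  21 397] [0.6881 0.0394 0.0175]
s1 wrist [([236.5, 154.7], 0.84), ([451.4, 199.4], 0.84), ([428.9, 210.8], 0.82)]
[0.4045 0.1094 0.0175]
[0.6119 0.065  0.0175]
[0.591  0.0533 0.0175]
```

>>> {"fn": "servo_tool", "kwargs": {
  "moves": [
    {"tx": 0.11,"ty": -0.38,"tz": 0,"rx": 0,"ry": 0,"rz": 0,"gripper": 0.5},
    {"tx": 0.12,"ty": -0.38,"tz": 0.2,"rx": 0,"ry": 0,"rz": 0,"gripper": 0.5},
    {"tx": 0,"ty": 0,"tz": 0.45,"rx": 0,"ry": 0,"rz": 0,"gripper": 0.5},
    {"tx": 0,"ty": 0,"tz": 0.45,"rx": 0,"ry": 0,"rz": 0,"gripper": 0.5},
    {"tx": 0,"ty": 0,"tz": 0.35,"rx": 0,"ry": 0,"rz": 0,"gripper": 0.5}
  ]
}}

```text
time: 44.8
ee_pos: [0.4099, 0.1106, 0.0544]
tool_rot: [0.708, 0.707, 0.001, 0.001]
wrist_force: [1.0, -0.7, -0.9]
finger_gap: 0.5
finger_force: 0.0
```

>>> {"fn": "servo_tool", "kwargs": {
  "moves": [
    {"tx": 0,"ty": 0,"tz": 0.22,"rx": 0,"ry": 0,"rz": 0,"gripper": 0.5},
    {"tx": 0,"ty": 0,"tz": 0.1,"rx": 0,"ry": 0,"rz": 0,"gripper": 0.5},
    {"tx": 0,"ty": 0,"tz": 0.06,"rx": 0,"ry": 0,"rz": 0,"gripper": 0.5},
    {"tx": 0,"ty": 0,"tz": 0,"rx": 0,"ry": 0,"rz": 0,"gripper": 0.5},
    {"tx": 0,"ty": 0,"tz": 0,"rx": 0,"ry": 0,"rz": 0,"gripper": 0.1}
  ]
}}

```text
time: 45.3
ee_pos: [0.4102, 0.1105, 0.0184]
tool_rot: [0.708, 0.707, 0.001, 0.001]
wrist_force: [0.3, 0.4, -0.1]
finger_gap: 0.342
finger_force: 0.1
```

>>> {"fn": "servo_tool", "kwargs": {
  "moves": [
    {"tx": 0,"ty": 0,"tz": 0,"rx": 0,"ry": 0,"rz": 0,"gripper": 0.1},
    {"tx": 0,"ty": 0,"tz": 0,"rx": 0,"ry": 0,"rz": 0,"gripper": 0.1},
    {"tx": 0,"ty": 0,"tz": 0,"rx": 0,"ry": 0,"rz": 0,"gripper": 0.1},
    {"tx": 0,"ty": 0,"tz": -0.4,"rx": 0,"ry": 0,"rz": 0,"gripper": 0.1},
    {"tx": 0,"ty": 0,"tz": -0.5,"rx": 0,"ry": 0,"rz": 0,"gripper": 0.1}
  ]
}}

```text
time: 45.8
ee_pos: [0.4059, 0.1101, 0.1052]
tool_rot: [0.708, 0.707, -0.003, -0.002]
wrist_force: [0.4, 0.3, 0.1]
finger_gap: 0.213
finger_force: 28.8
```

>>> {"fn": "servo_tool", "kwargs": {
  "moves": [
    {"tx": 0,"ty": 0,"tz": -0.45,"rx": 0,"ry": 0,"rz": 0,"gripper": 0.1},
    {"tx": -0.04,"ty": 0.37,"tz": -0.45,"rx": 0,"ry": 0,"rz": 0,"gripper": 0.1},
    {"tx": -0.04,"ty": 0.38,"tz": 0,"rx": 0,"ry": 0,"rz": 0,"gripper": 0.1},
    {"tx": -0.04,"ty": 0.38,"tz": 0,"rx": 0,"ry": 0,"rz": 0,"gripper": 0.1},
    {"tx": -0.04,"ty": 0.38,"tz": 0,"rx": 0,"ry": 0,"rz": 0,"gripper": 0.1}
  ]
}}

```text
time: 46.3
ee_pos: [0.5558, 0.0946, 0.191]
tool_rot: [0.708, 0.707, 0.0, 0.0]
wrist_force: [-0.4, 0.3, -0.3]
finger_gap: 0.217
finger_force: 28.8
```

>>> {"fn": "servo_tool", "kwargs": {
  "moves": [
    {"tx": -0.04,"ty": 0.38,"tz": 0,"rx": 0,"ry": 0,"rz": 0,"gripper": 0.1},
    {"tx": -0.04,"ty": 0.37,"tz": 0,"rx": 0,"ry": 0,"rz": 0,"gripper": 0.1},
    {"tx": 0,"ty": 0,"tz": 0,"rx": 0,"ry": 0,"rz": 0,"gripper": 0.1},
    {"tx": 0,"ty": 0,"tz": 0.3,"rx": 0,"ry": 0,"rz": 0,"gripper": 0.1},
    {"tx": 0,"ty": 0,"tz": 0.4,"rx": 0,"ry": 0,"rz": 0,"gripper": 0.1}
  ]
}}

```text
time: 46.8
ee_pos: [0.6311, 0.0868, 0.1227]
tool_rot: [0.708, 0.707, 0.002, 0.002]
wrist_force: [0.3, -0.1, -0.2]
finger_gap: 0.216
finger_force: 28.9
```

>>> {"fn": "servo_tool", "kwargs": {
  "moves": [
    {"tx": 0,"ty": 0,"tz": 0.3,"rx": 0,"ry": 0,"rz": 0,"gripper": 0.1},
    {"tx": 0,"ty": 0,"tz": 0.05,"rx": 0,"ry": 0,"rz": 0,"gripper": 0.1},
    {"tx": 0,"ty": 0,"tz": 0,"rx": 0,"ry": 0,"rz": 0,"gripper": 0.45},
    {"tx": 0,"ty": 0,"tz": 0,"rx": 0,"ry": 0,"rz": 0,"gripper": 0.45},
    {"tx": 0,"ty": 0,"tz": 0,"rx": 0,"ry": 0,"rz": 0,"gripper": 0.45}
  ]
}}

```text
time: 47.3
ee_pos: [0.6309, 0.0868, 0.0884]
tool_rot: [0.708, 0.707, 0.002, 0.002]
wrist_force: [-0.5, 0.2, 0.6]
finger_gap: 0.451
finger_force: 0.0
```

>>> {"fn": "servo_tool", "kwargs": {
  "moves": [
    {"tx": 0,"ty": 0,"tz": -0.4,"rx": 0,"ry": 0,"rz": 0,"gripper": 0.45},
    {"tx": 0,"ty": 0,"tz": -0.5,"rx": 0,"ry": 0,"rz": 0,"gripper": 0.45},
    {"tx": 0,"ty": 0,"tz": -0.5,"rx": 0,"ry": 0,"rz": 0.0909,"gripper": 0.45},
    {"tx": 0,"ty": 0,"tz": -0.5,"rx": 0,"ry": 0,"rz": 0.0909,"gripper": 0.45},
    {"tx": 0,"ty": 0,"tz": 0,"rx": 0,"ry": 0,"rz": 0.0909,"gripper": 0.45}
  ]
}}

```text
time: 47.8
ee_pos: [0.6336, 0.0869, 0.2891]
tool_rot: [0.843, 0.538, 0.009, 0.005]
wrist_force: [0.1, -0.6, 0.6]
finger_gap: 0.453
finger_force: 0.0
```

>>> {"fn": "servo_tool", "kwargs": {
  "moves": [
    {"tx": 0,"ty": 0,"tz": 0,"rx": 0,"ry": 0,"rz": 0.0909,"gripper": 0.45},
    {"tx": 0,"ty": 0,"tz": 0,"rx": 0,"ry": 0,"rz": 0.0909,"gripper": 0.45},
    {"tx": 0,"ty": 0,"tz": 0,"rx": 0,"ry": 0,"rz": 0.0909,"gripper": 0.45},
    {"tx": 0,"ty": 0,"tz": 0,"rx": 0,"ry": 0,"rz": 0.0909,"gripper": 0.45},
    {"tx": 0,"ty": 0,"tz": 0,"rx": 0,"ry": 0,"rz": 0.0909,"gripper": 0.45}
  ]
}}

```text
time: 48.3
ee_pos: [0.6297, 0.0867, 0.2778]
tool_rot: [0.978, 0.209, 0.002, 0.0]
wrist_force: [-0.9, -0.3, -0.2]
finger_gap: 0.448
finger_force: 0.0
```

>>> {"fn": "servo_tool", "kwargs": {
  "moves": [
    {"tx": 0,"ty": 0,"tz": 0,"rx": 0,"ry": 0,"rz": 0.0909,"gripper": 0.45},
    {"tx": 0,"ty": 0,"tz": 0,"rx": 0,"ry": 0,"rz": 0.0909,"gripper": 0.45},
    {"tx": 0,"ty": 0,"tz": 0,"rx": 0,"ry": 0,"rz": 0.091,"gripper": 0.45},
    {"tx": 0,"ty": 0,"tz": 0,"rx": 0,"ry": 0,"rz": 0,"gripper": 0.45},
    {"tx": 0,"ty": 0,"tz": 0,"rx": 0,"ry": 0,"rz": 0,"gripper": 0.45}
  ]
}}

```text
time: 48.8
ee_pos: [0.6296, 0.0867, 0.2769]
tool_rot: [1.0, 0.001, 0.001, 0.0]
wrist_force: [0.1, 0.1, 0.1]
finger_gap: 0.449
finger_force: 0.0
```

Run:
```python
from chest import *
s=st();m=env.camera_model('wrist');im=save('wrist','w10');sc=save('scene','e10')
for t,z in (('pan',.01),('pan_handle',.125)):
  for x in look(t,'wrist',2):print(atz(m,x['centre'],z).round(4))
cv2.imwrite('pics/x10.png',np.hstack([cv2.resize(im,(500,312)),cv2.resize(sc[150:306,280:430],(300,312))])[:,:,::-1])
for c in('scene','side'):
  env.camera(c);mm=env.camera_model(c)
  for x in look('cup',c,4):print(atz(mm,x['centre'],.004).round(4))
```

```text
t 48.8 p [0.6296 0.0867 0.2769] q [1.    0.001 0.001 0.   ] gap 0.449 F [0.1 0.1 0.1]
pan wrist [([322.8, 124.5], 0.33)]
[0.6716 0.0819 0.01  ]
pan_handle wrist [([358.3, 176.2], 0.82), ([113.9, 264.8], 0.38)]
[0.6363 0.0526 0.125 ]
[0.5512 0.2791 0.125 ]
[0.6802 0.0396 0.125 ]
cup scene [([459.4, 240.8], 0.93), ([390.4, 144.3], 0.82), ([416.2, 189.8], 0.72)]
[0.6693 0.4241 0.004 ]
[0.31  0.322 0.004]
[0.4894 0.3539 0.004 ]
cup side [([254.0, 320.4], 0.78), ([171.4, 318.3], 0.74), ([332.4, 338.4], 0.61)]
[0.4864 0.3616 0.004 ]
[0.6554 0.4334 0.004 ]
[0.3128 0.3321 0.004 ]
```

View pics/x10.png

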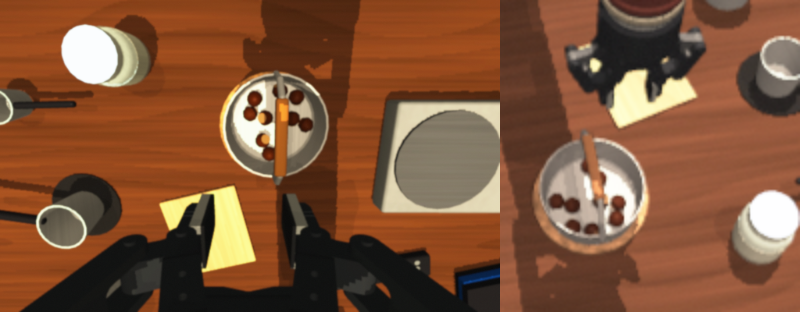

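Nine chestnuts are in the pan, the board is empty and the cup is on the coaster. Next I'll measure the bare plate and grip the pan.

>>> {"fn": "servo_tool", "kwargs": {
  "force": 90,
  "moves": [
    {"tx": 0.04,"ty": 0.18,"tz": 0,"rx": 0,"ry": 0,"rz": 0,"gripper": 0.6},
    {"tx": 0,"ty": 0.18,"tz": 0.1,"rx": 0,"ry": 0,"rz": 0,"gripper": 0.6},
    {"tx": 0,"ty": 0,"tz": 0.4,"rx": 0,"ry": 0,"rz": 0,"gripper": 0.6},
    {"tx": 0,"ty": 0,"tz": 0.35,"rx": 0,"ry": 0,"rz": 0,"gripper": 0.6},
    {"tx": 0,"ty": 0,"tz": 0,"rx": 0,"ry": 0,"rz": 0,"gripper": 0.6}
  ]
}}

```text
time: 49.7
ee_pos: [0.6291, 0.049, 0.1827]
tool_rot: [1.0, -0.002, -0.006, -0.0]
wrist_force: [-0.8, 0.5, 0.1]
finger_gap: 0.598
finger_force: 0.0
```

Run:
```python
from chest import *
s=st();m=env.camera_model('wrist');im=save('wrist','w11')
for t,z in (('pan_handle',.125),('plate_center',.051),('lever_pivot',.05)):
  for x in look(t,'wrist',2):print(atz(m,x['centre'],z).round(4))
w=im.astype(int);mk=((w[:,:,0]>150)&(w[:,:,0]-w[:,:,2]>90)&(w[:,:,1]>60)).astype(np.uint8)
n,l,q,c=cv2.connectedComponentsWithStats(mk)
for i in range(1,n):
  if 500<q[i,4]<8000 and 250<c[i][0]<400: print(q[i],atz(m,[q[i,0]+q[i,2]/2,q[i,1]+q[i,3]/2],.132).round(4))
for f,cam in(('e10','scene'),('d5','side')):
  mm=env.camera_model(cam);env.camera(cam)
  for t in('plate_center','lever_pivot','warmer'):
    for x in look(t,cam,1):print(atz(mm,x['centre'],{'plate_center':.051,'lever_pivot':.05,'warmer':0}[t]).round(4))
```

```text
t 49.7 p [0.6291 0.049  0.1827] q [ 1.    -0.002 -0.006 -0.   ] gap 0.598 F [-0.8  0.5  0.1]
pan_handle wrist [([313.9, 211.0], 0.82), ([278.1, 155.8], 0.68)]
[0.6345 0.0527 0.125 ]
[0.6685 0.0732 0.125 ]
plate_center wrist [([610.5, 238.3], 0.83)]
[ 0.5828 -0.2003  0.051 ]
lever_pivot wrist []
plate_center scene [([229.7, 242.7], 0.66)]
[ 0.5895 -0.2024  0.051 ]
lever_pivot scene [([173.6, 251.5], 0.62)]
[ 0.5896 -0.3497  0.05  ]
warmer scene [([213.5, 251.5], 0.76)]
[ 0.5856 -0.2575  0.    ]
plate_center side [([318.4, 173.0], 0.69)]
[ 0.589  -0.2128  0.051 ]
[ 0.3038 -0.2983  0.051 ]
[ 0.5804 -0.3229  0.051 ]
lever_pivot side [([336.7, 157.5], 0.73)]
[ 0.5754 -0.3431  0.05  ]
warmer side [([327.3, 181.3], 0.9)]
[ 0.5732 -0.2538  0.    ]
```

>>> {"fn": "servo_tool", "kwargs": {
  "moves": [
    {"tx": 0.04,"ty": -0.01,"tz": 0.35,"rx": 0,"ry": 0,"rz": 0,"gripper": 0.6},
    {"tx": 0,"ty": 0,"tz": 0.25,"rx": 0,"ry": 0,"rz": 0,"gripper": 0.6},
    {"tx": 0,"ty": 0,"tz": 0.11,"rx": 0,"ry": 0,"rz": 0,"gripper": 0.6},
    {"tx": 0,"ty": 0,"tz": 0,"rx": 0,"ry": 0,"rz": 0,"gripper": 0.6},
    {"tx": 0,"ty": 0,"tz": 0,"rx": 0,"ry": 0,"rz": 0,"gripper": 0}
  ]
}}

```text
time: 50.8
ee_pos: [0.6378, 0.0517, 0.1205]
tool_rot: [1.0, -0.001, 0.001, 0.0]
wrist_force: [0.7, -0.1, -0.3]
finger_gap: 0.444
finger_force: 0.0
```

>>> {"fn": "servo_tool", "kwargs": {
  "moves": [
    {"tx": 0,"ty": 0,"tz": 0,"rx": 0,"ry": 0,"rz": 0,"gripper": 0},
    {"tx": 0,"ty": 0,"tz": 0,"rx": 0,"ry": 0,"rz": 0,"gripper": 0},
    {"tx": 0,"ty": 0,"tz": 0,"rx": 0,"ry": 0,"rz": 0,"gripper": 0},
    {"tx": 0,"ty": 0,"tz": 0,"rx": 0,"ry": 0,"rz": 0,"gripper": 0},
    {"tx": 0,"ty": 0,"tz": 0,"rx": 0,"ry": 0,"rz": 0,"gripper": 0}
  ]
}}

```text
time: 51.3
ee_pos: [0.6382, 0.051, 0.1216]
tool_rot: [1.0, -0.001, 0.001, 0.001]
wrist_force: [-2.0, -3.2, 6.5]
finger_gap: 0.132
finger_force: 88.4
```

>>> {"fn": "servo_tool", "kwargs": {
  "moves": [
    {"tx": 0,"ty": 0,"tz": -0.1,"rx": 0,"ry": 0,"rz": 0,"gripper": 0},
    {"tx": 0,"ty": 0,"tz": -0.2,"rx": 0,"ry": 0,"rz": 0,"gripper": 0},
    {"tx": 0,"ty": 0,"tz": -0.3,"rx": 0,"ry": 0,"rz": 0,"gripper": 0},
    {"tx": 0,"ty": 0,"tz": -0.3,"rx": 0,"ry": 0,"rz": 0,"gripper": 0},
    {"tx": 0,"ty": 0,"tz": -0.3,"rx": 0,"ry": 0,"rz": 0,"gripper": 0}
  ]
}}

```text
time: 51.8
ee_pos: [0.6361, 0.0522, 0.2389]
tool_rot: [1.0, -0.001, -0.002, -0.0]
wrist_force: [1.4, 0.1, -4.6]
finger_gap: 0.13
finger_force: 88.2
```

>>> {"fn": "servo_tool", "kwargs": {
  "moves": [
    {"tx": 0,"ty": 0.1,"tz": -0.05,"rx": 0,"ry": 0,"rz": 0,"gripper": 0},
    {"tx": -0.1,"ty": 0.2,"tz": 0,"rx": 0,"ry": 0,"rz": 0,"gripper": 0},
    {"tx": -0.15,"ty": 0.3,"tz": 0,"rx": 0,"ry": 0,"rz": 0,"gripper": 0},
    {"tx": -0.1,"ty": 0.3,"tz": 0,"rx": 0,"ry": 0,"rz": 0,"gripper": 0},
    {"tx": -0.05,"ty": 0.2,"tz": 0,"rx": 0,"ry": 0,"rz": 0,"gripper": 0}
  ]
}}

```text
time: 52.3
ee_pos: [0.5949, -0.0601, 0.2415]
tool_rot: [1.0, -0.001, -0.002, -0.0]
wrist_force: [0.5, 0.8, -4.9]
finger_gap: 0.131
finger_force: 88.3
```

>>> {"fn": "servo_tool", "kwargs": {
  "moves": [
    {"tx": 0,"ty": 0.1,"tz": 0,"rx": 0,"ry": 0,"rz": 0,"gripper": 0},
    {"tx": 0,"ty": 0,"tz": 0,"rx": 0,"ry": 0,"rz": 0,"gripper": 0},
    {"tx": 0,"ty": 0,"tz": 0,"rx": 0,"ry": 0,"rz": 0,"gripper": 0},
    {"tx": 0,"ty": 0,"tz": 0,"rx": 0,"ry": 0,"rz": 0,"gripper": 0},
    {"tx": 0,"ty": 0,"tz": 0,"rx": 0,"ry": 0,"rz": 0,"gripper": 0}
  ]
}}

```text
time: 52.8
ee_pos: [0.5973, -0.0673, 0.2443]
tool_rot: [1.0, -0.0, -0.0, -0.0]
wrist_force: [0.2, 0.8, -4.4]
finger_gap: 0.128
finger_force: 88.3
```

Run:
```python
from chest import *
s=st();print(s['finger_force']);m=env.camera_model('wrist');im=save('wrist','w12')
for t,z in (('pan',s['ee_pos'][2]-.0995),('pan_handle',s['ee_pos'][2]+.019),('plate_center',.051),('lever_pivot',.05),('warmer',0)):
  for x in look(t,'wrist',2):print(atz(m,x['centre'],z).round(4))
# plate by hough on gray
g=cv2.cvtColor(im,cv2.COLOR_RGB2GRAY)
hsv=cv2.cvtColor(im,cv2.COLOR_RGB2HSV);mk=((hsv[:,:,1]<60)&(hsv[:,:,2]>60)).astype(np.uint8)
n,l,q,c=cv2.connectedComponentsWithStats(mk)
for i in range(1,n):
  if q[i,4]>3000: print(q[i],np.percentile(g[l==i],[5,25,50,75,95]))
```

```text
t 52.8 p [ 0.5973 -0.0673  0.2443] q [ 1. -0. -0. -0.] gap 0.128 F [ 0.2  0.8 -4.4]
88.26187491416931
pan wrist [([318.7, 199.6], 0.94)]
[ 0.5981 -0.0667  0.1448]
pan_handle wrist [([315.6, 275.8], 0.73), ([331.6, 140.1], 0.51)]
[ 0.6017 -0.0651  0.2633]
[ 0.6556 -0.0709  0.2633]
plate_center wrist [([453.5, 187.1], 0.9)]
[ 0.5829 -0.2019  0.051 ]
lever_pivot wrist [([599.4, 189.2], 0.74)]
[ 0.5803 -0.3491  0.05  ]
warmer wrist [([485.0, 176.7], 0.61), ([334.8, 139.9], 0.48)]
[ 0.5819 -0.257   0.    ]
[ 0.6237 -0.0851  0.    ]
[  325    99   315   159 28647] [117. 127. 194. 218. 223.]
```

Run:
```python
from h import *
def fitc(im,m,arcs,name):
    g=cv2.GaussianBlur(cv2.cvtColor(im,cv2.COLOR_BGR2GRAY),(3,3),0).astype(np.float32)
    th=np.deg2rad(arcs)
    best=[]
    for x in np.arange(.565,.601,.001):
        for y in np.arange(-.215,-.177,.001):
            v=[]
            for r in(.0705,.0775):
                P=np.array([proj(m,[x+r*np.cos(t),y+r*np.sin(t),.051]) for t in th],np.float32)
                v.append(cv2.remap(g,P[:,0].reshape(-1,1),P[:,1].reshape(-1,1),cv2.INTER_LINEAR).ravel())
            best.append((np.median(np.abs(v[1]-v[0])),x,y))
    best.sort(reverse=True);print(name,np.round(best[:6],3).tolist())
env.get_state()
fitc(cv2.imread('pics/w12.png'),env.camera_model('wrist'),np.arange(-150,-10,4),'wrist')
fitc(cv2.imread('pics/e10.png'),env.camera_model('scene'),np.arange(0,360,5),'scene')
fitc(cv2.imread('pics/d5.png'),env.camera_model('side'),np.arange(0,360,5),'side')
```

```text
wrist [[93.86, 0.583, -0.197], [93.43, 0.584, -0.198], [93.323, 0.584, -0.197], [92.897, 0.583, -0.198], [92.51, 0.585, -0.197], [92.418, 0.582, -0.197]]
scene [[71.715, 0.588, -0.2], [71.005, 0.587, -0.2], [70.668, 0.589, -0.2], [69.8, 0.589, -0.199], [68.797, 0.587, -0.201], [68.318, 0.588, -0.199]]
side [[55.402, 0.581, -0.193], [54.473, 0.582, -0.192], [54.353, 0.582, -0.193], [54.152, 0.582, -0.191], [54.092, 0.581, -0.192], [54.023, 0.583, -0.192]]
```

>>> {"fn": "servo_tool", "kwargs": {
  "moves": [
    {"tx": -0.02,"ty": 0.15,"tz": 0,"rx": 0,"ry": 0,"rz": 0,"gripper": 0},
    {"tx": -0.04,"ty": 0.3,"tz": 0,"rx": 0,"ry": 0,"rz": 0,"gripper": 0},
    {"tx": -0.04,"ty": 0.35,"tz": 0,"rx": 0,"ry": 0,"rz": 0,"gripper": 0},
    {"tx": -0.03,"ty": 0.3,"tz": 0,"rx": 0,"ry": 0,"rz": 0,"gripper": 0},
    {"tx": -0.01,"ty": 0.2,"tz": 0,"rx": 0,"ry": 0,"rz": 0,"gripper": 0}
  ]
}}

```text
time: 53.6
ee_pos: [0.5821, -0.2014, 0.2445]
tool_rot: [1.0, -0.002, -0.0, 0.001]
wrist_force: [-0.3, -0.2, -4.8]
finger_gap: 0.13
finger_force: 88.3
```

>>> {"fn": "servo_tool", "kwargs": {
  "moves": [
    {"tx": 0,"ty": 0,"tz": 0.1,"rx": 0,"ry": 0,"rz": 0,"gripper": 0},
    {"tx": 0,"ty": 0,"tz": 0.2,"rx": 0,"ry": 0,"rz": 0,"gripper": 0},
    {"tx": 0,"ty": 0,"tz": 0.2,"rx": 0,"ry": 0,"rz": 0,"gripper": 0},
    {"tx": 0,"ty": 0,"tz": 0.1,"rx": 0,"ry": 0,"rz": 0,"gripper": 0},
    {"tx": 0,"ty": 0,"tz": 0,"rx": 0,"ry": 0,"rz": 0,"gripper": 0}
  ]
}}

```text
time: 54.1
ee_pos: [0.5814, -0.1976, 0.1818]
tool_rot: [1.0, -0.001, -0.002, -0.001]
wrist_force: [-0.4, 0.1, -5.8]
finger_gap: 0.126
finger_force: 88.3
```

Run:
```python
from h import *
for k in range(3):
  s=st();m=env.camera_model('wrist');env.camera('wrist')
for t,z in (('pan',s['ee_pos'][2]-.1105),):
  for x in look(t,'wrist',1):print(atz(m,x['centre'],z).round(4))
```

```text
t 54.1 p [ 0.5814 -0.1976  0.1818] q [ 1.    -0.001 -0.002 -0.001] gap 0.126 F [-0.4  0.1 -5.8]
t 54.15 p [ 0.5823 -0.198   0.1836] q [ 1.    -0.001 -0.001 -0.   ] gap 0.127 F [-0.3 -0.5 -5. ]
t 54.2 p [ 0.5831 -0.1983  0.1849] q [ 1.    -0.001  0.     0.   ] gap 0.132 F [ 0.4  1.  -4.8]
pan wrist [([316.7, 198.5], 0.55)]
[ 0.5816 -0.1963  0.0744]
```

>>> {"fn": "servo_tool", "kwargs": {
  "moves": [
    {"tx": 0,"ty": 0,"tz": 0.09,"rx": 0,"ry": 0,"rz": 0,"gripper": 0},
    {"tx": 0,"ty": 0,"tz": 0.06,"rx": 0,"ry": 0,"rz": 0,"gripper": 0},
    {"tx": 0,"ty": 0,"tz": 0.04,"rx": 0,"ry": 0,"rz": 0,"gripper": 0},
    {"tx": 0,"ty": 0,"tz": 0.03,"rx": 0,"ry": 0,"rz": 0,"gripper": 0},
    {"tx": 0,"ty": 0,"tz": 0,"rx": 0,"ry": 0,"rz": 0,"gripper": 0}
  ]
}}

```text
time: 54.8
ee_pos: [0.5829, -0.1984, 0.1629]
tool_rot: [1.0, -0.001, 0.0, 0.0]
wrist_force: [-1.9, 0.7, -1.2]
finger_gap: 0.13
finger_force: 88.7
```

>>> {"fn": "servo_tool", "kwargs": {
  "moves": [
    {"tx": 0,"ty": 0,"tz": 0.01,"rx": 0,"ry": 0,"rz": 0,"gripper": 0},
    {"tx": 0,"ty": 0,"tz": 0,"rx": 0,"ry": 0,"rz": 0,"gripper": 0},
    {"tx": 0,"ty": 0,"tz": 0,"rx": 0,"ry": 0,"rz": 0,"gripper": 0},
    {"tx": 0,"ty": 0,"tz": 0,"rx": 0,"ry": 0,"rz": 0,"gripper": 0},
    {"tx": 0,"ty": 0,"tz": 0,"rx": 0,"ry": 0,"rz": 0,"gripper": 0}
  ]
}}

```text
time: 55.3
ee_pos: [0.583, -0.1986, 0.1629]
tool_rot: [1.0, -0.001, 0.0, 0.0]
wrist_force: [-4.8, 0.5, 4.9]
finger_gap: 0.13
finger_force: 89.7
```

>>> {"fn": "servo_tool", "kwargs": {
  "moves": [
    {"tx": 0,"ty": 0,"tz": 0,"rx": 0,"ry": 0,"rz": 0,"gripper": 0.3},
    {"tx": 0,"ty": 0,"tz": 0,"rx": 0,"ry": 0,"rz": 0,"gripper": 0.45},
    {"tx": 0,"ty": 0,"tz": 0,"rx": 0,"ry": 0,"rz": 0,"gripper": 0.45},
    {"tx": 0,"ty": 0,"tz": -0.2,"rx": 0,"ry": 0,"rz": 0,"gripper": 0.45},
    {"tx": 0,"ty": 0,"tz": -0.4,"rx": 0,"ry": 0,"rz": 0,"gripper": 0.45}
  ]
}}

```text
time: 55.8
ee_pos: [0.5809, -0.1971, 0.2173]
tool_rot: [1.0, -0.001, -0.004, -0.002]
wrist_force: [-0.0, -0.7, 0.2]
finger_gap: 0.447
finger_force: 0.0
```

>>> {"fn": "servo_tool", "kwargs": {
  "moves": [
    {"tx": 0,"ty": 0,"tz": -0.4,"rx": 0,"ry": 0,"rz": 0,"gripper": 0.45},
    {"tx": 0,"ty": 0,"tz": -0.3,"rx": 0,"ry": 0,"rz": 0,"gripper": 0.45},
    {"tx": -0.3,"ty": 0.37,"tz": 0,"rx": 0,"ry": 0,"rz": 0,"gripper": 0},
    {"tx": -0.3,"ty": 0.37,"tz": 0,"rx": 0,"ry": 0,"rz": 0,"gripper": 0},
    {"tx": -0.3,"ty": 0.37,"tz": 0,"rx": 0,"ry": 0,"rz": 0,"gripper": 0}
  ]
}}

```text
time: 56.3
ee_pos: [0.4922, -0.31, 0.292]
tool_rot: [1.0, 0.0, 0.001, 0.001]
wrist_force: [0.5, -0.7, -0.5]
finger_gap: -0.001
finger_force: 0.0
```

>>> {"fn": "servo_tool", "kwargs": {
  "moves": [
    {"tx": -0.3,"ty": 0.37,"tz": 0,"rx": 0,"ry": 0,"rz": 0,"gripper": 0},
    {"tx": 0,"ty": 0,"tz": 0,"rx": 0,"ry": 0,"rz": 0,"gripper": 0},
    {"tx": 0,"ty": 0,"tz": 0,"rx": 0,"ry": 0,"rz": 0,"gripper": 0},
    {"tx": 0,"ty": 0,"tz": 0,"rx": 0,"ry": 0,"rz": 0,"gripper": 0},
    {"tx": 0,"ty": 0,"tz": 0,"rx": 0,"ry": 0,"rz": 0,"gripper": 0}
  ]
}}

```text
time: 56.8
ee_pos: [0.4636, -0.3451, 0.2915]
tool_rot: [1.0, 0.0, 0.0, -0.0]
wrist_force: [0.1, 0.3, -0.7]
finger_gap: -0.0
finger_force: 0.0
```

Run:
```python
from h import *
s=st();m=env.camera_model('wrist');save('wrist','w13')
for t,z in (('pan',.051),('pan_handle',.166),('lever_tip',.118),('lever_pivot',.05),('plate_center',.051)):
  for x in look(t,'wrist',1):print(atz(m,x['centre'],z).round(4))
look('c1','wrist',10);look('s1','wrist',10)
for c in('scene','side'):
  env.camera(c);mm=env.camera_model(c)
  for x in look('pan',c,1):print(atz(mm,x['centre'],.051).round(4))
```

```text
t 56.8 p [ 0.4636 -0.3451  0.2915] q [ 1.  0.  0. -0.] gap -0.0 F [ 0.1  0.3 -0.7]
pan wrist [([172.8, 52.6], 0.94)]
[ 0.5792 -0.196   0.051 ]
pan_handle wrist [([108.5, 32.9], 0.7)]
[ 0.5794 -0.1964  0.166 ]
lever_tip wrist []
lever_pivot wrist [([319.7, 47.2], 0.76)]
[ 0.5843 -0.346   0.05  ]
plate_center wrist []
c1 wrist [([199.2, 65.2], 0.96), ([208.1, 25.9], 0.9), ([133.0, 11.0], 0.89), ([172.2, 18.5], 0.81), ([147.7, 61.5], 0.6), ([118.5, 40.6], 0.55)]
s1 wrist [([170.1, 100.2], 0.93), ([124.8, 66.9], 0.49)]
pan scene [([229.8, 239.0], 0.64)]
[ 0.5789 -0.2016  0.051 ]
pan side [([319.0, 175.0], 0.66)]
[ 0.5818 -0.2015  0.051 ]
```

>>> {"fn": "servo_tool", "kwargs": {
  "moves": [
    {"tx": 0,"ty": 0,"tz": 0.4,"rx": 0,"ry": 0,"rz": 0,"gripper": 0},
    {"tx": 0,"ty": 0,"tz": 0.4,"rx": 0,"ry": 0,"rz": 0,"gripper": 0},
    {"tx": 0,"ty": 0,"tz": 0.4,"rx": 0,"ry": 0,"rz": 0,"gripper": 0},
    {"tx": 0,"ty": 0,"tz": 0.4,"rx": 0,"ry": 0,"rz": 0,"gripper": 0},
    {"tx": 0,"ty": 0,"tz": 0.36,"rx": 0,"ry": 0,"rz": 0,"gripper": 0}
  ]
}}

```text
time: 57.9
ee_pos: [0.4622, -0.3458, 0.0936]
tool_rot: [1.0, -0.001, -0.0, -0.0]
wrist_force: [0.1, -0.1, -0.6]
finger_gap: 0.006
finger_force: 0.0
```

>>> {"fn": "servo_tool", "kwargs": {
  "moves": [
    {"tx": 0.2,"ty": 0,"tz": 0,"rx": 0,"ry": 0,"rz": 0,"gripper": 0},
    {"tx": 0.2,"ty": 0,"tz": 0,"rx": 0,"ry": 0,"rz": 0,"gripper": 0},
    {"tx": 0.2,"ty": 0,"tz": 0,"rx": 0,"ry": 0,"rz": 0,"gripper": 0},
    {"tx": 0.2,"ty": 0,"tz": 0,"rx": 0,"ry": 0,"rz": 0,"gripper": 0},
    {"tx": 0.2,"ty": 0,"tz": 0,"rx": 0,"ry": 0,"rz": 0,"gripper": 0}
  ]
}}

```text
time: 58.4
ee_pos: [0.5634, -0.3464, 0.0955]
tool_rot: [1.0, -0.001, -0.0, 0.0]
wrist_force: [0.3, -1.0, -0.3]
finger_gap: -0.002
finger_force: 0.4
```

>>> {"fn": "servo_tool", "kwargs": {
  "moves": [
    {"tx": 0.2,"ty": 0,"tz": 0,"rx": 0,"ry": 0,"rz": 0,"gripper": 0},
    {"tx": 0.2,"ty": 0,"tz": 0,"rx": 0,"ry": 0,"rz": 0,"gripper": 0},
    {"tx": 0,"ty": 0,"tz": 0,"rx": 0,"ry": 0,"rz": 0,"gripper": 0},
    {"tx": -0.1,"ty": 0,"tz": -0.2,"rx": 0,"ry": 0,"rz": 0,"gripper": 0},
    {"tx": -0.1,"ty": 0,"tz": -0.45,"rx": 0,"ry": 0,"rz": 0,"gripper": 0}
  ]
}}

```text
time: 58.9
ee_pos: [0.5795, -0.3444, 0.155]
tool_rot: [1.0, -0.001, -0.004, -0.003]
wrist_force: [-0.4, -0.4, 0.1]
finger_gap: -0.002
finger_force: 0.0
```

>>> {"fn": "servo_tool", "kwargs": {
  "moves": [
    {"tx": -0.3,"ty": 0,"tz": -0.4,"rx": 0,"ry": 0,"rz": 0,"gripper": 0},
    {"tx": -0.3,"ty": 0,"tz": -0.4,"rx": 0,"ry": 0,"rz": 0,"gripper": 0},
    {"tx": -0.3,"ty": 0,"tz": -0.4,"rx": 0,"ry": 0,"rz": 0,"gripper": 0},
    {"tx": 0,"ty": 0,"tz": 0,"rx": 0,"ry": 0,"rz": 0,"gripper": 0},
    {"tx": 0,"ty": 0,"tz": 0,"rx": 0,"ry": 0,"rz": 0,"gripper": 0}
  ]
}}

```text
time: 59.4
ee_pos: [0.4927, -0.3468, 0.2826]
tool_rot: [1.0, -0.001, 0.001, 0.001]
wrist_force: [0.4, 0.7, -0.6]
finger_gap: 0.001
finger_force: 0.0
```

Run:
```python
from h import *
s=st();m=env.camera_model('wrist');a=save('wrist','w14')
for t,z in (('pan',.051),('lever_tip',.118),('lever_pivot',.05)):
  for x in look(t,'wrist',1):print(atz(m,x['centre'],z).round(4))
b=save('scene','e14');d=save('side','d14')
for c in('scene','side'):
  mm=env.camera_model(c);look('lever_tip',c,2)
  for t in('cup','coaster'):
    for x in look(t,c,4):print(atz(mm,x['centre'],.004).round(4))
  print(np.round([proj(mm,[.624,-.346,.118]),proj(mm,[.54,-.346,.118])],1).tolist())
cv2.imwrite('pics/x14.png',np.vstack([np.hstack([cv2.resize(a,(400,250)),cv2.resize(d[100:350,160:400],(400,250))]),cv2.resize(b[100:300,130:530],(800,340))])[:,:,::-1])
```

```text
t 59.4 p [ 0.4927 -0.3468  0.2826] q [ 1.    -0.001  0.001  0.001] gap 0.001 F [ 0.4  0.7 -0.6]
pan wrist [([172.9, 83.6], 0.87)]
[ 0.5791 -0.1986  0.051 ]
lever_tip wrist [([319.1, 19.0], 0.72)]
[ 0.6253 -0.3476  0.118 ]
lever_pivot wrist [([317.1, 81.7], 0.97)]
[ 0.5805 -0.3459  0.05  ]
[ 0.5648 -0.1402  0.05  ]
lever_tip scene []
cup scene [([390.6, 146.1], 0.84), ([418.1, 187.6], 0.79), ([460.7, 241.8], 0.65), ([247.9, 239.2], 0.51)]
[0.3172 0.3207 0.004 ]
[0.4829 0.3619 0.004 ]
[0.6727 0.4267 0.004 ]
[ 0.5664 -0.16    0.004 ]
coaster scene [([414.0, 191.0], 0.73)]
[0.4923 0.3462 0.004 ]
[[165.3, 254.3], [166.4, 223.4]]
lever_tip side [([315.5, 164.0], 0.73), ([325.4, 136.3], 0.62)]
cup side [([253.1, 319.6], 0.85), ([334.7, 340.9], 0.77), ([169.3, 315.6], 0.63), ([313.0, 169.2], 0.32)]
[0.4893 0.3606 0.004 ]
[0.3062 0.3357 0.004 ]
[0.6648 0.4296 0.004 ]
[ 0.6516 -0.3048  0.004 ]
[0.4871 0.3645 0.004 ]
coaster side [([251.2, 319.5], 0.72), ([377.1, 210.9], 0.56)]
[0.4933 0.3621 0.004 ]
[ 0.3625 -0.1488  0.004 ]
[[324.8, 137.4], [347.1, 141.6]]
```

View pics/x14.png

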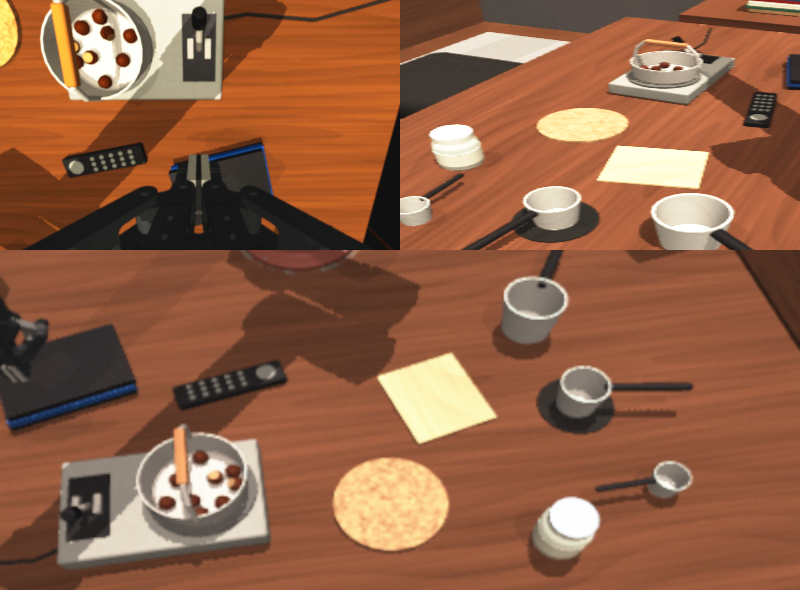

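The lever is on, the pan with all the chestnuts stands in the middle of the plate, and the empty cup is upright on its coaster. Nothing is loose on the board, and the robot is clear.

```bash
python3 -c "
from cell import env
print(env.job_done())"
```

```text
the job is handed in; nothing more can be done
None
```

The job is handed in (verdict not shown): all nine chestnuts are in the pan, set back on the plate about 4 mm off centre; the lever is on, the empty cup is upright on its coaster, and the remote, jar and film cases are untouched.

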